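Turn round the row of test pieces from one rack to the other

ROBOT

A 6-joint arm with a two-finger parallel gripper is mounted at the origin on a cart in front of the work surface, level with it; the furniture and walls round the work are solid. World frame = base frame: x ahead of the robot, y to its left, z up, the work surface at z = 0. Lengths are in m, angles in rad, forces in N, time in s.
With the tool pointing down it reaches from about 0.4 to 0.825 m from the base axis. Payload 7 kg.
Tool frame: the origin (TCP) lies on the centre line of the jaws, within the pads' length; the fingertips stand robot.finger_overhang ahead of it and the grasp point (between the pads) lies 8 mm behind it (robot.finger_overhang is the distance from the TCP to the fingertips, in m); z points along the fingers, y is the direction in which the jaws open and shut (so a half turn about z gives the same grasp; the last joint's range is limited). The gripper opens to 88 mm and grips with 3 to 60 N. Pads are 19 mm wide; open, the fingers measure 130 mm over their backs; the gripper's body (78 mm by 193 mm) begins 47 mm behind the grasp point.
Start: joints at [-0.884, 0.359, 0.012, 0, -1.224, -0.288], TCP at [0.262, -0.622, 0.238] pointing down, gripper open.
Joint ranges: [-3.07, 3.07], [-1.43, 2.12], [-1.02, 1.25], [-3.03, 1.67], [-3.05, -0], [-3.03, 3.03]. Speed limits (rad/s): [2.39, 2.39, 3.01, 3.14, 3.14, 3.14].

INTERFACE

Orientations are given as a 3x3 rotation matrix whose columns are the frame's x, y, z axes.
In Python, from cell import readout, viewer, robot gives the robot as it stands.
- The arm moves only by the tool step_arm, never from a script. Its argument "rows" is a list of rows, each an object of numbers: "dx", "dy", "dz": the shift along the tool's x, y, z in m; "spin": the turn about the tool's z in rad. In form: [{"dx": .., "dy": .., "dz": .., "spin": ..}, ...]. A call has 1 to 10 rows; each row shifts and turns the commanded pose from where the row before left it, along the tool's axes as they then stand; what a row does not reach is not made up. A row lasts 1/12 s, in which the tool goes at most 41.7 mm and 7.16 degrees, less where a joint would pass 70% of its speed; a pose out of reach is approached as far as the arm can. A call with a gripper value outside its range is refused whole. "hand" is the closure, from -1 (fully open) to 1 (shut), so that 0 is half open, set as the call begins (left out, the last holds). The fingers move at their own pace and stop on an object; "grip_force" is the grip in N (left out, the last holds). Time passes only in rows, so rows that do not move let the fingers close. It gives the time, the measured TCP pose, the force and the opening at its end, in the units of the state.
- readout.get_obs(): the state, without advancing time (a new reading comes with each control period).
- viewer.snapshot(name): name is "scene" or "side" or "wrist"; returns the picture (420x560x3 uint8, red, green, blue); there is no depth.
- viewer.camera_info(name): a dict with "fx", "fy", "cx", "cy" (pixels), "k1" (the pictures are not rectified: a ray, as slopes to the right and down, at radius r is drawn at 1 + k1 r^2 times it, then the intrinsics apply), "position" and "orientation" of the camera in the world; the wrist camera has in their place "hand_eye" (4x4, takes a point from camera to tool coordinates, whose origin is the TCP and whose axes are the flange's). Camera axes: x right, y up, looking along -z (the intrinsics and any distortion apply to the point x, -y, -z); pixel columns grow to the right and rows downward; lengths in m; the calibration is good to about 2 mm. A picture is of the moment at which its call begins: read the wrist's pose just before it. camera_info takes no time and is no camera call.
- robot.finish_job(): hands the job in, once; it reports no verdict.
The state is a dict: "clock": time; "joint_positions": joint angles; "dq": joint speeds; "joint_torque": joint torques, N m; "eef_pos": TCP position; "orientation": TCP orientation; "wrist_force": force on the tool from outside, world axes, zero at the start; "wrist_torque": the same for the moment, N m; "grip_width": finger opening in m.
Only numpy, scipy, OpenCV 4.12 (cv2) and the standard library are available. Lean on these libraries where they do the work, as an engineer would, in place of code of your own. Each camera call takes 0.05 s, during which the arm holds its last target.

TASK

Move the four pieces from the full rack to the empty rack in reverse order, left and right as the robot sees them: the piece at the left end of the full rack goes to the right end of the other rack, the second from the left goes to second from the right, and so on. Stand each piece flat and upright on the middle of the cork pad of its own bay, and let go of it.

Things in the scene. Friction and masses are not known exactly. Their poses are not given: they have to be found in the camera images.
- rack_full: Dark wooden rack holding the pieces (nearer or farther one), fixed, 76 mm (x) by 330 mm (y), board top 18 mm above the bench. Five upright 2.5 mm walls at y = -160, -80, 0, 80, 160 mm, 12 mm above the board, part four bays; bay centres at x = 0, y = 120, 40, -40, -120 mm, each with a 56 mm cork pad, top 22 mm above the bench. Origin: centre of underside. +y: robot's left within 0.2 rad.
- rack_empty: Like dark wooden rack, empty at the start, fixed, 76 mm (x) by 330 mm (y), board top 18 mm above the bench. Five upright 2.5 mm walls at y = -160, -80, 0, 80, 160 mm, 12 mm above the board, part four bays; bay centres at x = 0, y = 120, 40, -40, -120 mm, each with a 56 mm cork pad, top 22 mm above the bench. Origin: centre of underside. +y: robot's left within 0.2 rad.
- ring_center (a point): Plain steel bearing ring, lying flat, 62 mm outside, hole about 34 mm, 12 mm high, 0.12 kg, loose. The point is its centre, half-way up; z is its axis, up.
- block_center (a point): Solid round steel hardness reference block, lying flat, 60 mm across, 10 mm high, 0.22 kg, loose. The point is its centre, half-way up; z is its axis, up.
- pin_center (a point): Steel gauge pin, a plain cylinder standing on end, 12 mm across, 30 mm high, 0.03 kg, loose. The point is its centre, half-way up; z is its axis, up.
- loupe_center (a point): Black eye loupe, a round barrel standing on end, 32 mm across at its widest, 26 mm high, 0.03 kg, loose. The point is its centre, half-way up; z is its axis, up.
- pad_ring: Fixed round cork pad, 56 mm across, 4 mm thick, in one bay of the full rack; the ring stands on it at the start, and it stays there when the piece is gone. Origin: centre of its underside.
- pad_block: Fixed round cork pad, 56 mm across, 4 mm thick, in one bay of the full rack; the reference block stands on it at the start, and it stays there when the piece is gone. Origin: centre of its underside.
- pad_pin: Fixed round cork pad, 56 mm across, 4 mm thick, in one bay of the full rack; the gauge pin stands on it at the start, and it stays there when the piece is gone. Origin: centre of its underside.
- pad_loupe: Fixed round cork pad, 56 mm across, 4 mm thick, in one bay of the full rack; the loupe stands on it at the start, and it stays there when the piece is gone. Origin: centre of its underside.
Mind the look-alikes: they are no part of the job. Leave any red look-alike of the part that bears block_center alone.

How it is judged:
By the outcome, as a careful person would: the job done as asked, in the order asked, and still so for the second after the job is handed in, with the robot touching nothing.
It also fails if it takes over 88 s, if anything falls off the work surface, if the arm or the gripper's body presses on something with over 40 N, if the wrist force passes 120 N, or if a joint passes its speed limit or range.

## Working session

There is one attempt and no reset: what is moved stays moved. The work goes in short steps, Python scripts to look and compute and a tool call to move; the robot and the scene stay as the last step left them, time stands still between calls to the robot, and variables do not carry over. Pictures are saved under pics/ and viewed, and the job is handed in when it is done.

Besides the shell and the picture viewer there is one more tool, called after ">>>" as a command line: name --argument value ..., lists and objects as JSON in quotes. step_arm: Moves the arm, as the interface text tells. Its arguments: {"type":"object","properties":{"rows":{"type":"array"},"hand":{"type":"number"},"grip_force":{"type":"number"}},"required":["rows"]}

```bash
ls; mkdir -p pics; python3 - <<'E'
from cell import readout, viewer, robot
import cv2
o=readout.get_obs(); print(o); print(robot.finger_overhang)
for n in ("scene","side","wrist"):
    print(n,viewer.camera_info(n))
    cv2.imwrite(f"pics/{n}0.png",viewer.snapshot(n)[:,:,::-1])
E
```

```text
pics
{'clock': 0.0, 'joint_positions': array([-8.83915917e-01,  3.59371848e-01,  1.10812299e-02, -3.97587474e-04,
       -1.22411287e+00, -2.88114816e-01]), 'dq': array([-8.35093790e-04, -2.51564783e-04, -2.06152608e-05, -1.37946978e-03,
        2.23680203e-03,  5.05413207e-04]), 'joint_torque': array([ 7.97143207e-05, -5.82714200e+01,  2.93051541e+01,  6.99694142e+00,
        6.72103168e-03, -1.69092427e-04]), 'eef_pos': array([ 0.26190615, -0.62160294,  0.23663359]), 'orientation': array([[-9.21593519e-01, -3.88155708e-01, -7.29992281e-04],
       [-3.88156382e-01,  9.21592336e-01,  1.47980093e-03],
       [ 9.83621151e-05,  1.64712611e-03, -9.99998639e-01]]), 'wrist_force': array([ 0.32471234, -0.15660805, -0.84514335]), 'wrist_torque': array([-0.05457109,  0.02426587, -0.00118325]), 'grip_width': 0.08778475565780032}
0.011
scene {'fx': 526.738453271994, 'fy': 526.738453271994, 'cx': 280.6663024829184, 'cy': 209.44195433173374, 'k1': -0.13627095430280034, 'position': array([0.10411648, 0.68465895, 0.51747833]), 'orientation': array([[-0.82796639,  0.26496756, -0.49423056],
       
[... 238 characters left out ...]
: array([0.56168508, 0.91164617, 0.47781102]), 'orientation': array([[-0.99974894,  0.00669112,  0.0213844 ],
       [ 0.01635578, -0.43439327,  0.9005748 ],
       [ 0.01531509,  0.90069846,  0.43417477]])}
wrist {'fx': 355.02620221901975, 'fy': 355.02620221901975, 'cx': 282.13209173887554, 'cy': 209.70219502266113, 'k1': -0.09322841652910681, 'hand_eye': array([[-1.83637602e-04,  9.56302305e-01,  2.92379664e-01,
         7.93583887e-02],
       [ 9.99999518e-01, -1.06532811e-04,  9.76521696e-04,
         2.20839492e-04],
       [ 9.64997976e-04,  2.92379702e-01, -9.56301824e-01,
        -1.47241259e-01],
       [ 0.00000000e+00,  0.00000000e+00,  0.00000000e+00,
         1.00000000e+00]])}
```

View pics/scene0.png

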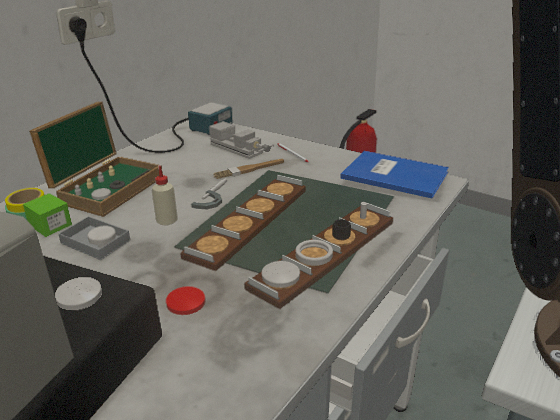

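View pics/side0.png

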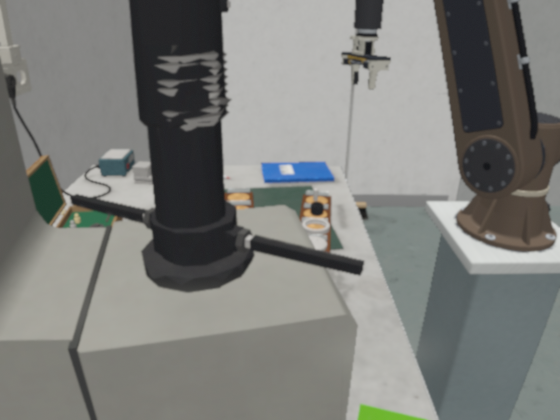

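View pics/wrist0.png

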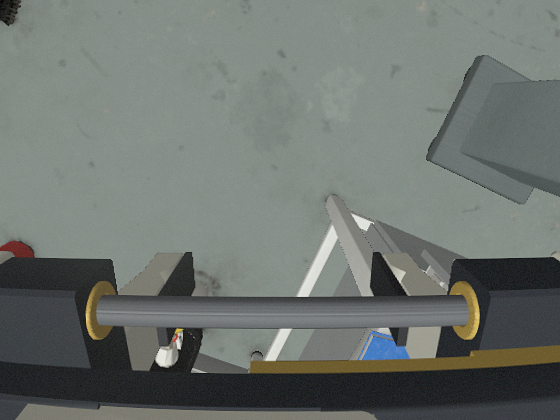

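The scene picture shows the full rack as the near one. From the scene camera's left end it holds the block (281,274), ring (314,252), loupe (341,231) and pin (364,214). The far rack is empty, with pads at (212,245), (237,223), (260,205) and (281,188).

Candidates for the block:
- the disc in the rack (281,274), which is my choice because it sits in the rack
- the red disc (186,300)
- the disc on the black box (78,293)
- the disc in the grey tray (102,234)
- the disc in the case (102,194)

The ring, loupe and pin have no look-alikes outside the rack, apart from small pegs in the case (90,180). I'll check the choice in a crop.

```bash
python3 - <<'E'
import cv2
im=cv2.imread("pics/scene0.png")
cv2.imwrite("pics/crop0.png",cv2.resize(im[165:310,170:405],None,fx=3.4,fy=3.4,interpolation=cv2.INTER_CUBIC))
E
```

```text
(no output)
```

View pics/crop0.png

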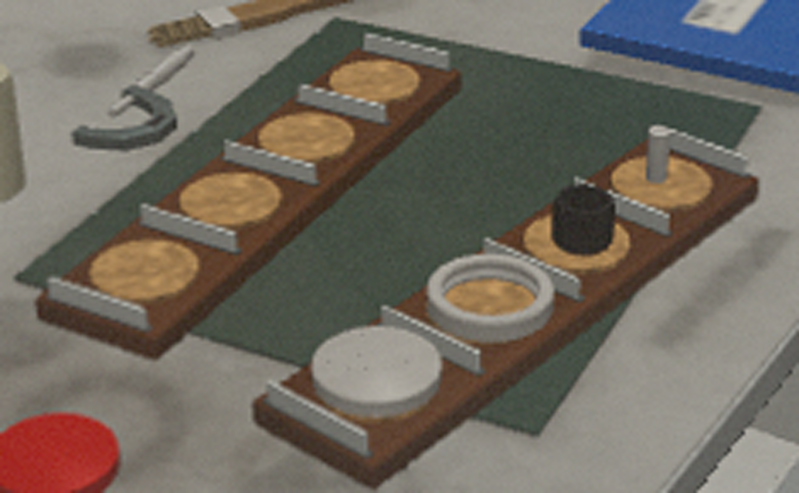

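The crop shows the plain grey block at the left end (+y), then ring, loupe and pin. It confirms the choice, and the red disc is left alone. Next I get a coarse estimate of both racks from the scene camera.

```bash
cat > h.py <<'E'
import numpy as np, cv2
from cell import readout, viewer, robot
def pose(name):
    ci=viewer.camera_info(name)
    if name=="wrist":
        o=readout.get_obs(); T=np.eye(4); T[:3,:3]=o["orientation"]; T[:3,3]=o["eef_pos"]
        C=T@np.array(ci["hand_eye"])
        return ci,C[:3,:3],C[:3,3]
    return ci,np.array(ci["orientation"]),np.array(ci["position"])
def KD(ci): return np.array([[ci["fx"],0,ci["cx"]],[0,ci["fy"],ci["cy"]],[0,0,1.]]),np.array([ci["k1"],0,0,0.])
def toplane(pix,z,cam):
    ci,R,p=cam; K,D=KD(ci)
    u=cv2.undistortPoints(np.array(pix,float).reshape(-1,1,2),K,D).reshape(-1,2)
    d=np.c_[u[:,0],-u[:,1],-np.ones(len(u))]@R.T
    return p+d*((z-p[2])/d[:,2])[:,None]
def project(P,cam):
    ci,R,p=cam; K,D=KD(ci)
    c=(np.array(P,float).reshape(-1,3)-p)@R
    return cv2.projectPoints(np.c_[c[:,0],-c[:,1],-c[:,2]],np.zeros(3),np.zeros(3),K,D)[0].reshape(-1,2)
def shot(name,fn):
    cam=pose(name); im=viewer.snapshot(name)[:,:,::-1].copy(); cv2.imwrite(fn,im); return im,cam
def blobs(mask,amin=60):
    n,l,s,c=cv2.connectedComponentsWithStats(mask.astype(np.uint8),connectivity=8)
    return [(c[i],s[i],l==i) for i in range(1,n) if s[i][4]>=amin]
E
python3 - <<'E'
from h import *
im=cv2.imread("pics/scene0.png"); cam=pose("scene")
hsv=cv2.cvtColor(im,cv2.COLOR_BGR2HSV)
for n,p in dict(cork=(212,245),wood=(195,257),cork2=(372,222),board=(270,290)).items(): print(n,hsv[p[1],p[0]])
m=cv2.inRange(hsv,(8,90,140),(22,255,255))
m[:, :170]=0; m[:180]=0;m[310:]=0
for c,s,l in blobs(m,80):
    P=toplane([c],.022,cam)[0]; print(c.round(1),s[4],P.round(4))
print("block top",toplane([[281,271]],.032,cam),"ring top",toplane([[314.5,248]],.034,cam))
E
```

```text
cork [ 16 124 154]
wood [  8 114  87]
cork2 [ 16 121 166]
board [ 36  12 107]
[279.8 188.2] 244 [ 0.6581 -0.1199  0.022 ]
[259.8 204.6] 290 [ 0.6513 -0.0398  0.022 ]
[364.4 218.5] 277 [ 0.4549 -0.1023  0.022 ]
[237.3 222.9] 348 [0.6447 0.0399 0.022 ]
[337.7 237.6] 190 [ 0.4648 -0.0164  0.022 ]
[212.  243.7] 419 [0.6377 0.1198 0.022 ]
[313.8 251.9] 198 [0.477  0.0451 0.022 ]
block top [[0.48475887 0.13192339 0.032     ]] ring top [[0.47290923 0.04995415 0.034     ]]
```

>>> step_arm --rows '[{"dz": -0.014,"spin": -0.117},{"dz": -0.014,"spin": -0.117},{"dz": -0.014,"spin": -0.117},{"dz": -0.014,"spin": -0.117},{"dz": -0.014,"spin": -0.117},{"dz": -0.014,"spin": -0.117},{"dz": -0.014,"spin": -0.117},{"dz": -0.014,"spin": -0.117},{"dz": -0.014,"spin": -0.117},{"dz": -0.014,"spin": -0.117}]'

```text
schema error: expected keys dx, dy, dz, spin
```

>>> step_arm --rows '[{"dx": 0,"dy": 0,"dz": -0.014,"spin": -0.117},{"dx": 0,"dy": 0,"dz": -0.014,"spin": -0.117},{"dx": 0,"dy": 0,"dz": -0.014,"spin": -0.117},{"dx": 0,"dy": 0,"dz": -0.014,"spin": -0.117},{"dx": 0,"dy": 0,"dz": -0.014,"spin": -0.117},{"dx": 0,"dy": 0,"dz": -0.014,"spin": -0.117},{"dx": 0,"dy": 0,"dz": -0.014,"spin": -0.117},{"dx": 0,"dy": 0,"dz": -0.014,"spin": -0.117},{"dx": 0,"dy": 0,"dz": -0.014,"spin": -0.117},{"dx": 0,"dy": 0,"dz": -0.014,"spin": -0.117}]'

```text
clock: 0.98
eef_pos: [0.262, -0.6218, 0.3779]
orientation: [[0.004, -1.0, -0.0], [-1.0, -0.004, 0.001], [-0.001, 0.0, -1.0]]
wrist_force: [0.7, -0.4, 0.4]
grip_width: 0.0876
```

>>> step_arm --rows '[{"dx": -0.03,"dy": -0.014,"dz": 0,"spin": 0},{"dx": -0.035,"dy": -0.016,"dz": 0,"spin": 0},{"dx": -0.037,"dy": -0.016,"dz": 0,"spin": 0},{"dx": -0.037,"dy": -0.016,"dz": 0,"spin": 0},{"dx": -0.037,"dy": -0.016,"dz": 0,"spin": 0},{"dx": -0.037,"dy": -0.016,"dz": 0,"spin": 0},{"dx": -0.037,"dy": -0.016,"dz": 0,"spin": 0},{"dx": -0.037,"dy": -0.016,"dz": 0,"spin": 0},{"dx": -0.037,"dy": -0.016,"dz": 0,"spin": 0},{"dx": -0.037,"dy": -0.016,"dz": 0,"spin": 0}]'

```text
clock: 1.82
eef_pos: [0.4209, -0.2594, 0.3776]
orientation: [[-0.002, -1.0, 0.0], [-1.0, 0.002, 0.0], [-0.0, -0.0, -1.0]]
wrist_force: [1.4, -1.2, -0.0]
grip_width: 0.0878
```

>>> step_arm --rows '[{"dx": -0.037,"dy": -0.016,"dz": 0,"spin": 0},{"dx": -0.037,"dy": -0.016,"dz": 0,"spin": 0},{"dx": -0.037,"dy": -0.016,"dz": 0,"spin": 0},{"dx": -0.037,"dy": -0.016,"dz": 0,"spin": 0},{"dx": -0.037,"dy": -0.016,"dz": 0,"spin": 0},{"dx": -0.037,"dy": -0.016,"dz": 0,"spin": 0},{"dx": -0.037,"dy": -0.016,"dz": 0,"spin": 0},{"dx": -0.035,"dy": -0.016,"dz": 0,"spin": 0},{"dx": -0.03,"dy": 0,"dz": 0,"spin": 0},{"dx": 0,"dy": 0,"dz": 0,"spin": 0}]'

```text
clock: 2.65
eef_pos: [0.5499, 0.0669, 0.3761]
orientation: [[0.001, -1.0, -0.002], [-1.0, -0.001, 0.0], [-0.0, 0.002, -1.0]]
wrist_force: [1.4, -0.4, -0.2]
grip_width: 0.0878
```

```bash
python3 - <<'E'
from h import *
o=readout.get_obs(); print(o["eef_pos"],o["clock"],o["dq"].round(3),o["joint_positions"].round(3))
shot("wrist","pics/w1.png")
E
```

```text
[0.54989536 0.06685828 0.37611374] 2.65 [-0.057 -0.027 -0.022  0.013 -0.014  0.08 ] [ 4.740e-01  1.000e-01 -1.700e-02 -1.000e-03 -1.456e+00 -4.720e-01]
```

View pics/w1.png

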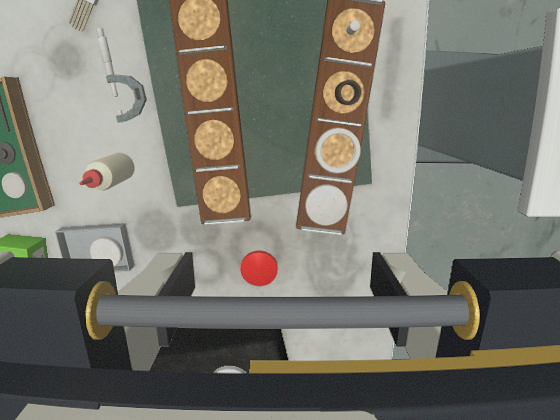

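The wrist picture shows both racks. The empty rack's pads are at (199,18), (207,80), (214,140) and (221,195). On the full rack, the pin is at (354,27), loupe at (347,93), ring at (338,150) and block at (326,205). The red disc is at (259,268). Next I measure these.

```bash
python3 - <<'E'
from h import *
cam0=pose("wrist"); im,cam=shot("wrist","pics/w2.png")
hsv=cv2.cvtColor(im,cv2.COLOR_BGR2HSV)
m=cv2.inRange(hsv,(8,80,120),(24,255,255)); m[245:]=0; m[:,:160]=0; m[:,400:]=0
for c,s,l in blobs(m,150):
    cn=cv2.findContours(l.astype(np.uint8),cv2.RETR_EXTERNAL,cv2.CHAIN_APPROX_NONE)[0][0]
    h=cv2.convexHull(cn)
    W=toplane(h.reshape(-1,2),.022,cam)[:,:2]
    (cx,cy),r=cv2.minEnclosingCircle((W*1000).astype(np.float32))
    print("cork",c.round(1),s[4],"circ",round(cx,1),round(cy,1),round(r,1),"hullctr",toplane([c],.022,cam)[0,:2].round(4))
for n,p in dict(pin=(354,27),block=(326,205),ring=(322,150),loupe=(338,92),board=(345,62),wall=(328,179)).items(): print(n,hsv[p[1],p[0]])
cv2.imwrite("pics/w2c.png",cv2.resize(im[0:240,290:400],None,fx=2.5,fy=2.5,interpolation=cv2.INTER_CUBIC))
E
```

```text
cork [198.6  19.8] 1477 circ 658.4 -121.0 28.7 hullctr [ 0.6583 -0.121 ]
cork [353.   32.2] 1443 circ 447.5 -103.3 37.1 hullctr [ 0.4558 -0.1054]
cork [204.1  83. ] 1636 circ 663.4 -37.9 40.7 hullctr [ 0.6545 -0.0404]
cork [219.6 164.1] 3677 circ 617.4 42.0 114.2 hullctr [0.6381 0.0707]
cork [341.2  93.2] 1003 circ 463.1 -26.3 38.0 hullctr [ 0.4686 -0.0269]
cork [363.3 114.2] 181 circ 434.8 -4.1 46.3 hullctr [0.4367 0.0007]
cork [346.9  93.9] 174 circ 461.3 -25.9 10.8 hullctr [ 0.4608 -0.0261]
cork [336.9 151.3] 810 circ 471.5 52.6 23.3 hullctr [0.4714 0.0524]
cork [346.6 196.3] 296 circ 451.4 123.6 50.8 hullctr [0.4543 0.1181]
pin [ 25   8 202]
block [ 23  10 204]
ring [ 17 107 214]
loupe [26 30 69]
board [ 60   4 216]
wall [ 40  13 175]
```

View pics/w2c.png

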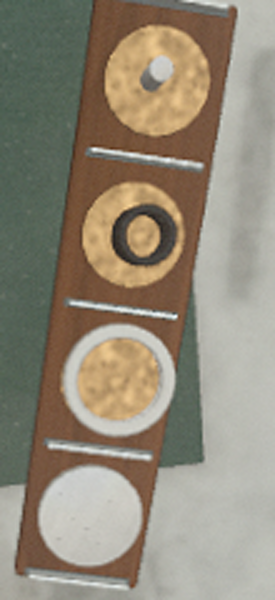

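```bash
cat > meas.py <<'E'
from h import *
def circ(mask,z,cam,lab,amin=100):
    k=cv2.morphologyEx(mask.astype(np.uint8)*1,cv2.MORPH_OPEN,np.ones((3,3),np.uint8))
    for c,s,l in blobs(k,amin):
        cn=cv2.findContours(l.astype(np.uint8),cv2.RETR_EXTERNAL,cv2.CHAIN_APPROX_NONE)[0][0]
        W=toplane(cv2.convexHull(cn).reshape(-1,2),z,cam)[:,:2]
        dense=toplane(cn.reshape(-1,2),z,cam)[:,:2]
        e=cv2.fitEllipse((dense*1e4).astype(np.float32)) if len(cn)>5 else None
        (cx,cy),r=cv2.minEnclosingCircle((W*1000).astype(np.float32))
        print(lab,c.round(1),s[4],"circ",round(cx,1),round(cy,1),round(r,1),"ell",np.round(np.array(e[0])/10,1),np.round(np.array(e[1])/10,1))
E
python3 - <<'E'
from meas import *
cam=pose("wrist"); im=cv2.imread("pics/w2.png")
hsv=cv2.cvtColor(im,cv2.COLOR_BGR2HSV)
cork=cv2.inRange(hsv,(8,60,150),(24,255,255)); cork[245:]=0; cork[:,:160]=0; cork[:,400:]=0
circ(cork>0,.022,cam,"cork",150)
# grey bright inside full rack quad
q=np.array([[330,0],[382,0],[346,232],[298,230]])
roi=np.zeros(im.shape[:2],np.uint8); cv2.fillConvexPoly(roi,q,1)
grey=(hsv[:,:,1]<60)&(hsv[:,:,2]>150)&(roi>0)
circ(grey,.033,cam,"grey",40)
dark=(hsv[:,:,2]<75)&(hsv[:,:,1]<110)&(roi>0)
circ(dark,.048,cam,"dark",60)
circ(((hsv[:,:,1]<60)&(hsv[:,:,2]>180)&(roi>0)),.052,cam,"pintop",20)
wood=cv2.inRange(hsv,(0,70,40),(14,255,135)); wood[245:]=0; wood[:,:160]=0; wood[:,400:]=0
for c,s,l in blobs(cv2.morphologyEx(wood,cv2.MORPH_CLOSE,np.ones((5,5))),800):
    print("wood",c.round(1),s)
vis=im.copy(); vis[cork>0]=(0,255,255); vis[grey]=(255,0,0); vis[dark]=(0,0,255); vis[wood>0]=(0,255,0)
cv2.imwrite("pics/v.png",cv2.resize(vis[0:245,160:400],None,fx=2.4,fy=2.4,interpolation=cv2.INTER_NEAREST))
E
```

```text
cork [198.6  19.7] 1434 circ 658.1 -123.0 28.0 ell [ 658.4 -122.5] [52.6 55. ]
cork [352.5  31.9] 1331 circ 456.2 -107.0 28.0 ell [ 456.2 -107.3] [54.3 54.6]
cork [206.2  81.6] 1364 circ 651.8 -43.3 28.1 ell [651.7 -43.4] [54.2 54.8]
cork [339.5  93.1] 792 circ 466.0 -27.7 28.1 ell [465.7 -27.8] [50.9 52.4]
cork [346.8  93.9] 164 circ 460.8 -27.7 10.3 ell [460.7 -27.5] [16.7 20.1]
cork [213.5 140.7] 1235 circ 645.5 36.5 28.0 ell [645.4  36.4] [54.4 54.7]
cork [336.8 151.2] 842 circ 471.4 51.1 23.5 ell [471.4  51.1] [44.4 46. ]
cork [221.  195.4] 1094 circ 638.4 116.1 28.2 ell [638.5 115.8] [54.1 54.7]
grey [354.2  26.8] 76 circ 456.1 -111.4 6.2 ell [ 456.4 -111.5] [11.1 11.6]
grey [337.5 151.9] 731 circ 472.5 50.4 31.3 ell [472.6  50.3] [60.7 61.2]
grey [325.6 205.9] 1319 circ 485.9 128.8 30.4 ell [486.  128.8] [58.9 59.5]
dark [354.3  91.4] 74 circ 458.7 -29.2 10.9 ell [457.9 -29.5] [12.2 19. ]
dark [337.1  95. ] 61 circ 476.7 -25.3 9.2 ell [477.7 -25.1] [ 6.2 18.9]
pintop [376.3   0.7] 31 circ 434.1 -139.2 7.5 ell [ 432.8 -138.8] [ 2.5 16.3]
pintop [354.2  26.8] 75 circ 459.7 -107.8 5.9 ell [ 459.9 -107.8] [10.4 11.3]
pintop [337.1 152.2] 615 circ 475.5 47.9 29.4 ell [475.3  47.7] [57.  57.5]
pintop [325.7 205.9] 1241 circ 488.5 123.4 28.4 ell [488.4 123.3] [54.9 55.5]
wood [212.2 111.6] [ 169    0   81  225 6566]
wood [337.8 104. ] [ 296    0   89  235 6271]
```

View pics/v.png

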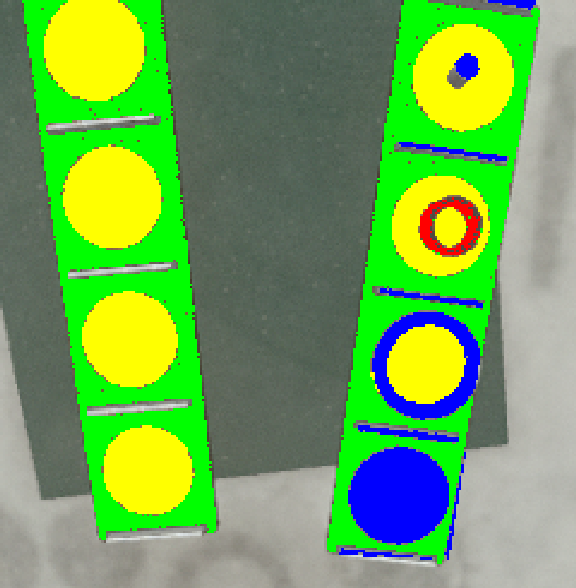

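```bash
cat > all.py <<'E'
from meas import *
def run(fn):
    im,cam=shot("wrist",fn); print(cam[2], readout.get_obs()["eef_pos"],readout.get_obs()["clock"])
    hsv=cv2.cvtColor(im,cv2.COLOR_BGR2HSV)
    cork=cv2.inRange(hsv,(8,60,150),(24,255,255)); cork[245:]=0; cork[:,:160]=0; cork[:,400:]=0
    circ(cork>0,.022,cam,"cork",150)
    q=np.array([[330,0],[382,0],[346,232],[298,230]])
    roi=np.zeros(im.shape[:2],np.uint8); cv2.fillConvexPoly(roi,q,1)
    grey=(hsv[:,:,1]<60)&(hsv[:,:,2]>150)&(roi>0)
    circ(grey,.033,cam,"grey",40)
    circ(grey,.052,cam,"grey52",40)
    d=((hsv[:,:,2]<105)&(hsv[:,:,1]<110)&(roi>0)).astype(np.uint8); d[:75]=0; d[115:]=0
    d=cv2.morphologyEx(d,cv2.MORPH_CLOSE,np.ones((3,3),np.uint8))
    circ(d>0,.048,cam,"dark",60)
E
python3 -c "
from all import *
run('pics/w3.png')"
```

```text
[ 0.54953696 -0.01555942  0.52421758] [0.54926727 0.06263637 0.37725298] 2.8
cork [198.6  20.6] 1449 circ 658.3 -121.6 27.9 ell [ 658.4 -121.4] [53.6 54.6]
cork [352.3  33.1] 1332 circ 456.4 -105.8 27.9 ell [ 456.4 -105.8] [54.4 54.6]
cork [206.2  82.8] 1368 circ 651.8 -42.0 28.1 ell [651.8 -42. ] [54.2 55. ]
cork [339.2  94.1] 783 circ 466.1 -26.4 27.9 ell [466.  -26.5] [50.8 52.3]
cork [346.7  95. ] 158 circ 461.1 -25.9 10.0 ell [460.8 -26. ] [16.7 19.4]
cork [213.6 141.8] 1235 circ 645.4 38.0 28.0 ell [645.3  37.9] [54.4 54.8]
cork [336.7 152.1] 836 circ 472.0 52.0 23.5 ell [471.6  52.4] [44.3 45.8]
cork [221.1 196.3] 1093 circ 638.4 117.2 28.0 ell [638.4 117.3] [54.1 54.8]
grey [373.1   1.2] 68 circ 435.2 -142.8 13.7 ell [ 429.4 -143.1] [ 3.6 34.2]
grey [353.8  28.2] 78 circ 456.8 -109.9 6.4 ell [ 456.8 -109.7] [11.3 11.8]
grey [337.5 152.7] 732 circ 472.7 51.7 31.3 ell [472.7  51.5] [60.7 61.1]
grey [325.6 206.7] 1315 circ 486.0 129.9 30.2 ell [486. 130.] [59.  59.4]
grey52 [373.1   1.2] 68 circ 439.6 -137.9 13.1 ell [ 434.1 -138.2] [ 3.5 32.9]
grey52 [353.8  28.2] 78 circ 460.4 -106.3 6.2 ell [ 460.4 -106. ] [10.9 11.4]
grey52 [337.5 152.7] 732 circ 475.6 49.1 30.1 ell [475.7  49. ] [58.3 58.7]
grey52 [325.6 206.7] 1315 circ 488.5 124.3 29.1 ell [488.5 124.4] [56.7 57.1]
dark [347.4  94.5] 306 circ 465.1 -26.1 16.4 ell [464.9 -25.7] [29.5 32.2]
```

>>> step_arm --rows '[{"dx": -0.011,"dy": 0.011,"dz": 0.015,"spin": 0},{"dx": -0.011,"dy": 0.011,"dz": 0.03,"spin": 0},{"dx": -0.011,"dy": 0.011,"dz": 0.035,"spin": 0},{"dx": -0.011,"dy": 0.01,"dz": 0.035,"spin": 0},{"dx": -0.011,"dy": 0.01,"dz": 0.035,"spin": 0},{"dx": -0.01,"dy": 0.01,"dz": 0.035,"spin": 0},{"dx": 0,"dy": 0,"dz": 0.035,"spin": 0},{"dx": 0,"dy": 0,"dz": 0.03,"spin": 0},{"dx": 0,"dy": 0,"dz": 0.015,"spin": 0},{"dx": 0,"dy": 0,"dz": 0,"spin": 0}]'

```text
clock: 3.63
eef_pos: [0.4845, 0.1252, 0.1095]
orientation: [[-0.004, -1.0, -0.005], [-1.0, 0.004, -0.003], [0.003, 0.005, -1.0]]
wrist_force: [0.2, -0.4, 0.8]
grip_width: 0.0878
```

>>> step_arm --rows '[{"dx": 0,"dy": 0,"dz": 0,"spin": 0},{"dx": 0,"dy": 0,"dz": 0,"spin": 0},{"dx": 0,"dy": 0,"dz": 0,"spin": 0}]'

```text
clock: 3.88
eef_pos: [0.4877, 0.1277, 0.1143]
orientation: [[-0.003, -1.0, 0.003], [-1.0, 0.003, 0.002], [-0.002, -0.003, -1.0]]
wrist_force: [0.4, 0.9, 0.0]
grip_width: 0.0877
```

```bash
python3 - <<'E'
from h import *
o=readout.get_obs(); print(o["eef_pos"],o["clock"],o["dq"].round(3),o["orientation"].round(4))
im,cam=shot("wrist","pics/w4.png")
im2,_=shot("scene","pics/s4.png")
E
```

```text
[0.48766757 0.12768762 0.11428996] 3.8833 [ 0.004 -0.001 -0.003 -0.003  0.004 -0.002] [[-0.0025 -1.      0.0026]
 [-1.      0.0025  0.0016]
 [-0.0016 -0.0026 -1.    ]]
```

View pics/w4.png

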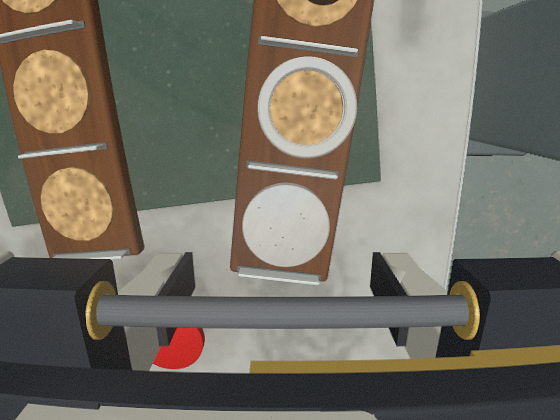

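View pics/s4.png

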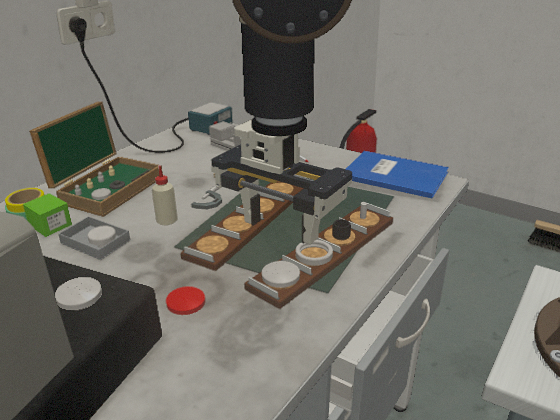

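```bash
python3 - <<'E'
from meas import *
cam=pose("wrist"); im=cv2.imread("pics/w4.png"); o=readout.get_obs(); print(o["eef_pos"])
hsv=cv2.cvtColor(im,cv2.COLOR_BGR2HSV)
g=(hsv[:,:,1]<60)&(hsv[:,:,2]>150); r=np.zeros_like(g); r[170:268,236:335]=1
r2=np.zeros_like(g); r2[50:165,245:365]=1
circ(g&r,.032,cam,"block",200); circ(g&r2,.034,cam,"ring",200)
c=cv2.inRange(hsv,(8,60,150),(24,255,255)); c[255:]=0;c[:,380:]=0
circ(c>0,.022,cam,"cork",300)
for d in (0,.011): print(project(o["eef_pos"]+np.array([0,0,-d]),cam))
E
```

```text
[0.48736072 0.12780301 0.11397975]
block [310.8 173.2] 222 circ 469.8 94.2 16.7 ell [467.3  93.7] [ 3.3 35.5]
block [285.4 225.3] 5604 circ 485.3 130.9 29.9 ell [485.3 130.9] [58.9 59.2]
ring [307.2 107.2] 3400 circ 472.0 52.0 30.8 ell [472.   52.1] [60.7 61. ]
cork [27.7  4.6] 455 circ 653.7 -21.5 18.4 ell [653.9 -18.6] [ 7.7 39.5]
cork [316.3  10.7] 1343 circ 465.7 -12.4 24.1 ell [466.  -7.] [15.4 50.4]
cork [50.2 91.2] 4845 circ 644.4 38.4 27.8 ell [644.5  38.3] [54.3 54.5]
cork [306.  107.2] 4226 circ 471.8 52.3 23.7 ell [471.8  52.3] [46.7 46.8]
cork [ 76.  203.7] 4022 circ 637.6 117.7 27.8 ell [637.8 117.7] [54.3 54.6]
[[282.11179186 280.43934166]]
[[282.1591042  269.69793611]]
```

>>> step_arm --rows '[{"dx": -0.0015,"dy": 0.001,"dz": 0.012,"spin": 0},{"dx": -0.0015,"dy": 0.001,"dz": 0.02,"spin": 0},{"dx": 0,"dy": 0,"dz": 0.02,"spin": 0},{"dx": 0,"dy": 0,"dz": 0.015,"spin": 0},{"dx": 0,"dy": 0,"dz": 0.009,"spin": 0},{"dx": 0,"dy": 0,"dz": 0.004,"spin": 0},{"dx": 0,"dy": 0,"dz": 0,"spin": 0},{"dx": 0,"dy": 0,"dz": 0,"spin": 0},{"dx": 0,"dy": 0,"dz": 0,"spin": 0}]'

```text
clock: 4.73
eef_pos: [0.4852, 0.131, 0.0335]
orientation: [[-0.002, -1.0, 0.001], [-1.0, 0.002, 0.001], [-0.001, -0.001, -1.0]]
wrist_force: [0.2, 0.0, 1.1]
grip_width: 0.0875
```

>>> step_arm --rows '[{"dx": 0,"dy": 0,"dz": 0,"spin": 0},{"dx": 0,"dy": 0,"dz": 0,"spin": 0},{"dx": 0,"dy": 0,"dz": 0,"spin": 0},{"dx": 0,"dy": 0,"dz": 0,"spin": 0},{"dx": 0,"dy": 0,"dz": 0,"spin": 0},{"dx": 0,"dy": 0,"dz": 0,"spin": 0}]' --hand 1 --grip_force 25

```text
clock: 5.23
eef_pos: [0.4847, 0.1306, 0.0327]
orientation: [[-0.002, -1.0, 0.0], [-1.0, 0.002, 0.0], [-0.0, -0.0, -1.0]]
wrist_force: [0.2, 0.8, 2.8]
grip_width: 0.0594
```

>>> step_arm --rows '[{"dx": 0,"dy": 0,"dz": -0.006,"spin": 0},{"dx": 0,"dy": 0,"dz": -0.014,"spin": 0},{"dx": 0,"dy": 0,"dz": -0.02,"spin": 0},{"dx": 0,"dy": 0,"dz": -0.02,"spin": 0},{"dx": 0.015,"dy": -0.01,"dz": -0.01,"spin": 0},{"dx": 0.025,"dy": -0.018,"dz": 0,"spin": 0},{"dx": 0.03,"dy": -0.02,"dz": 0,"spin": 0},{"dx": 0.03,"dy": -0.02,"dz": 0,"spin": 0},{"dx": 0.03,"dy": -0.02,"dz": 0,"spin": 0},{"dx": 0.03,"dy": -0.02,"dz": 0,"spin": 0}]'

```text
clock: 6.07
eef_pos: [0.5925, -0.0312, 0.1026]
orientation: [[-0.002, -1.0, -0.001], [-1.0, 0.002, 0.0], [-0.0, 0.001, -1.0]]
wrist_force: [0.1, 1.7, -2.8]
grip_width: 0.0591
```

>>> step_arm --rows '[{"dx": 0.03,"dy": -0.02,"dz": 0,"spin": 0},{"dx": 0.025,"dy": -0.018,"dz": 0,"spin": 0},{"dx": 0.02,"dy": -0.014,"dz": 0,"spin": 0},{"dx": 0.012,"dy": -0.009,"dz": 0,"spin": 0},{"dx": 0.005,"dy": -0.004,"dz": 0,"spin": 0},{"dx": 0,"dy": 0,"dz": 0,"spin": 0},{"dx": 0,"dy": 0,"dz": 0,"spin": 0},{"dx": 0,"dy": 0,"dz": 0,"spin": 0}]'

```text
clock: 6.73
eef_pos: [0.6563, -0.1209, 0.1025]
orientation: [[-0.002, -1.0, -0.001], [-1.0, 0.002, 0.0], [-0.0, 0.001, -1.0]]
wrist_force: [-0.9, 0.1, -1.4]
grip_width: 0.0589
```

```bash
python3 - <<'E'
from h import *
o=readout.get_obs(); print(o["eef_pos"],o["clock"],o["grip_width"],o["wrist_force"],o["orientation"].round(4))
im,cam=shot("wrist","pics/w5.png")
im2,_=shot("scene","pics/s5.png")
E
```

```text
[ 0.65630395 -0.12093401  0.10246097] 6.7333 0.058944732487610896 [-0.91072216  0.09002755 -1.4253537 ] [[-1.5e-03 -1.0e+00 -8.0e-04]
 [-1.0e+00  1.5e-03  3.0e-04]
 [-3.0e-04  8.0e-04 -1.0e+00]]
```

View pics/w5.png

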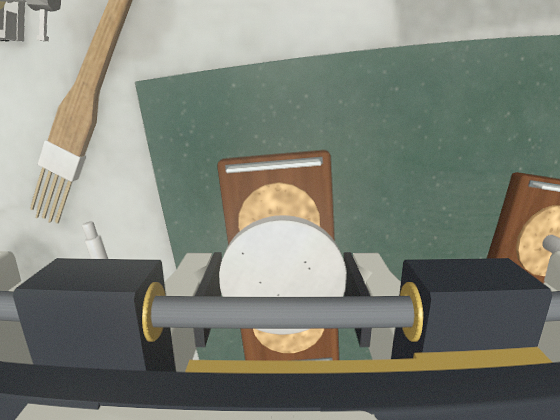

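View pics/s5.png

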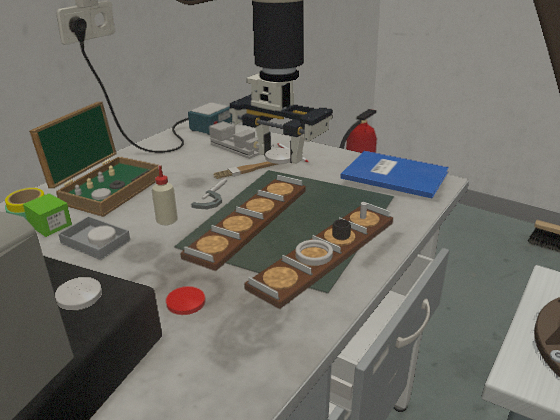

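```bash
cat > fit.py <<'E'
from meas import *
from scipy.optimize import least_squares
def arc(pts,z,cam,r=None):
    W=toplane(pts,z,cam)[:,:2]*1000
    x0=np.r_[W.mean(0),30]
    if r: 
        s=least_squares(lambda p:np.hypot(*(W-p[:2]).T)-r,x0[:2],loss="soft_l1"); return s.x.round(2),np.sqrt(np.mean(s.fun**2)).round(2)
    s=least_squares(lambda p:np.hypot(*(W-p[:2]).T)-p[2],x0,loss="soft_l1"); return s.x.round(2),np.sqrt(np.mean(s.fun**2)).round(2)
E
python3 - <<'E'
from fit import *
cam=pose("wrist"); im=cv2.imread("pics/w5.png"); hsv=cv2.cvtColor(im,cv2.COLOR_BGR2HSV)
c=cv2.inRange(hsv,(8,60,120),(24,255,255))
pad=[]
for col in range(242,320,3):
    rr=np.where(c[175:235,col])[0]
    if len(rr): pad.append((col,175+rr[0]))
pad=[p for p in pad if p[1]<218]; print(arc(pad,.022,cam),arc(pad,.022,cam,28))
g=(hsv[:,:,1]<40)&(hsv[:,:,2]>170)
blk=[]
for row in range(235,292,3):
    rr=np.where(g[row,222:346])[0]+222
    blk+= [(rr[0],row),(rr[-1],row)]
for col in range(250,316,4):
    rr=np.where(g[210:260,col])[0]+210; blk.append((col,rr[0]))
print(arc(blk,.102,cam),readout.get_obs()["eef_pos"])
E
```

```text
(array([   643.05, -12608.4 ,  12454.34]), np.float64(0.0)) (array([ 658.25, -179.4 ]), np.float64(3.39))
(array([ 656.4, -122.7,   28.7]), np.float64(0.59)) [ 0.6566197  -0.12078222  0.10280382]
```

```bash
python3 - <<'E'
from fit import *
cam=pose("wrist"); im=cv2.imread("pics/w5.png"); hsv=cv2.cvtColor(im,cv2.COLOR_BGR2HSV)
c=cv2.inRange(hsv,(10,60,150),(24,255,255)); c=cv2.morphologyEx(c,cv2.MORPH_OPEN,np.ones((3,3),np.uint8))
pad=[]
for col in range(246,316,3):
    rr=np.where(c[170:225,col])[0]
    if len(rr): pad.append((col,170+rr[0]))
print(pad[:3]); print(arc(pad,.022,cam),arc(pad,.022,cam,27.8))
g=((hsv[:,:,1]<40)&(hsv[:,:,2]>170)).astype(np.uint8)
blk=[]
for col in range(235,336,4):
    rr=np.where(g[205:260,col])[0]+205; blk.append((col,rr[0]))
print(arc(blk,.1025,cam),arc(blk,.1025,cam,29.8))
E
```

```text
[(246, np.int64(198)), (249, np.int64(195)), (252, np.int64(192))]
(array([ 659.05, -121.4 ,   27.54]), np.float64(0.2)) (array([ 659.07, -121.1 ]), np.float64(0.2))
(array([ 656.9 , -126.1 ,   26.06]), np.float64(0.47)) (array([ 657.41, -121.9 ]), np.float64(0.72))
```

>>> step_arm --rows '[{"dx": -0.0005,"dy": -0.0015,"dz": 0.008,"spin": 0},{"dx": 0,"dy": 0,"dz": 0.016,"spin": 0},{"dx": 0,"dy": 0,"dz": 0.018,"spin": 0},{"dx": 0,"dy": 0,"dz": 0.014,"spin": 0},{"dx": 0,"dy": 0,"dz": 0.008,"spin": 0},{"dx": 0,"dy": 0,"dz": 0.0035,"spin": 0},{"dx": 0,"dy": 0,"dz": 0.0015,"spin": 0},{"dx": 0,"dy": 0,"dz": 0.0,"spin": 0},{"dx": 0,"dy": 0,"dz": 0.0,"spin": 0}]'

```text
clock: 7.58
eef_pos: [0.6592, -0.1212, 0.0344]
orientation: [[-0.002, -1.0, 0.001], [-1.0, 0.002, -0.0], [0.0, -0.001, -1.0]]
wrist_force: [-0.1, -0.3, -3.1]
grip_width: 0.059
```

>>> step_arm --rows '[{"dx": 0,"dy": 0,"dz": 0.001,"spin": 0},{"dx": 0,"dy": 0,"dz": 0.0,"spin": 0},{"dx": 0,"dy": 0,"dz": 0.0,"spin": 0}]'

```text
clock: 7.83
eef_pos: [0.6588, -0.1213, 0.033]
orientation: [[-0.002, -1.0, 0.001], [-1.0, 0.002, 0.0], [-0.0, -0.001, -1.0]]
wrist_force: [-0.1, 0.8, -3.4]
grip_width: 0.059
```

>>> step_arm --rows '[{"dx": 0,"dy": 0,"dz": 0.001,"spin": 0},{"dx": 0,"dy": 0,"dz": 0.0,"spin": 0},{"dx": 0,"dy": 0,"dz": 0.0,"spin": 0}]'

```text
clock: 8.08
eef_pos: [0.6589, -0.1214, 0.0328]
orientation: [[-0.002, -1.0, 0.001], [-1.0, 0.002, -0.0], [0.0, -0.001, -1.0]]
wrist_force: [-2.8, 2.1, 5.2]
grip_width: 0.0594
```

>>> step_arm --rows '[{"dx": 0,"dy": 0,"dz": 0,"spin": 0},{"dx": 0,"dy": 0,"dz": 0,"spin": 0},{"dx": 0,"dy": 0,"dz": 0,"spin": 0},{"dx": 0,"dy": 0,"dz": 0,"spin": 0},{"dx": 0,"dy": 0,"dz": -0.01,"spin": 0},{"dx": 0,"dy": 0,"dz": -0.02,"spin": 0},{"dx": 0,"dy": 0,"dz": -0.025,"spin": 0},{"dx": -0.01,"dy": 0.01,"dz": -0.02,"spin": 0},{"dx": -0.02,"dy": 0.022,"dz": 0,"spin": 0},{"dx": -0.028,"dy": 0.03,"dz": 0,"spin": 0}]' --hand -1

```text
clock: 8.92
eef_pos: [0.5985, -0.0637, 0.1085]
orientation: [[-0.004, -1.0, 0.004], [-1.0, 0.004, 0.0], [-0.0, -0.004, -1.0]]
wrist_force: [-0.5, 1.7, -0.1]
grip_width: 0.0877
```

>>> step_arm --rows '[{"dx": -0.028,"dy": 0.03,"dz": 0,"spin": 0},{"dx": -0.028,"dy": 0.03,"dz": 0,"spin": 0},{"dx": -0.028,"dy": 0.03,"dz": 0,"spin": 0},{"dx": -0.018,"dy": 0.02,"dz": 0,"spin": 0},{"dx": -0.01,"dy": 0.01,"dz": 0,"spin": 0},{"dx": -0.0035,"dy": 0.005,"dz": 0,"spin": 0},{"dx": 0,"dy": 0,"dz": 0,"spin": 0},{"dx": 0,"dy": 0,"dz": 0,"spin": 0},{"dx": 0,"dy": 0,"dz": 0,"spin": 0}]'

```text
clock: 9.67
eef_pos: [0.4728, 0.0523, 0.1068]
orientation: [[-0.003, -1.0, 0.001], [-1.0, 0.003, 0.0], [-0.0, -0.001, -1.0]]
wrist_force: [-0.2, -0.3, -0.7]
grip_width: 0.0876
```

```bash
python3 - <<'E'
from h import *
o=readout.get_obs(); print(o["eef_pos"],o["clock"],o["grip_width"],o["wrist_force"],o["orientation"].round(4))
im,cam=shot("wrist","pics/w6.png")
E
```

```text
[0.47279262 0.05225466 0.10677204] 9.6667 0.08764891484802557 [-0.15192746 -0.30686321 -0.73262552] [[-2.5e-03 -1.0e+00  5.0e-04]
 [-1.0e+00  2.5e-03  1.0e-04]
 [-1.0e-04 -5.0e-04 -1.0e+00]]
```

View pics/w6.png

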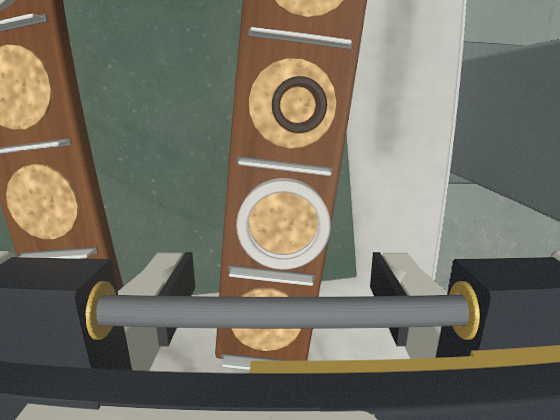

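The hand is right above the ring (283,223), with the loupe at (299,103) and the empty block pad at (266,320). I measure the ring and loupe from this close view.

```bash
python3 - <<'E'
from fit import *
cam=pose("wrist"); im=cv2.imread("pics/w6.png"); o=readout.get_obs(); print(o["eef_pos"])
hsv=cv2.cvtColor(im,cv2.COLOR_BGR2HSV)
g=(hsv[:,:,1]<60)&(hsv[:,:,2]>150); r=np.zeros_like(g); r[177:268,232:332]=1
circ(g&r,.034,cam,"ring",300)
d=((hsv[:,:,2]<100)&(hsv[:,:,1]<110)); r=np.zeros_like(d); r[65:140,262:332]=1
circ(d&r,.048,cam,"loupe",100)
c=cv2.inRange(hsv,(8,60,150),(24,255,255)); c[255:]=0;c[:,350:]=0
circ(c>0,.022,cam,"cork",300)
cv2.imwrite("pics/l6.png",cv2.resize(im[40:160,230:350],None,fx=5,fy=5,interpolation=cv2.INTER_CUBIC))
E
```

```text
[0.47267203 0.05207664 0.1065566 ]
ring [282.6 224.8] 3326 circ 472.1 50.5 31.6 ell [472.2  50.7] [61.  62.2]
loupe [300.3 104.4] 1356 circ 463.0 -25.9 15.4 ell [462.9 -25.9] [30.2 30.3]
cork [308.9   6.3] 801 circ 456.2 -86.7 19.7 ell [456.  -83.4] [ 9.3 41.9]
cork [21.7 87.6] 3580 circ 650.6 -41.6 27.9 ell [644.8 -40.7] [39.2 58.7]
cork [287.5 101.7] 3699 circ 466.2 -26.1 27.9 ell [466.1 -26.2] [54.6 54.9]
cork [297.2 104.4] 996 circ 462.8 -25.7 11.2 ell [462.9 -25.7] [21.6 21.8]
cork [ 41.2 201.4] 4114 circ 644.7 37.6 28.0 ell [644.7  37.6] [54.5 54.9]
cork [283.  222.7] 3315 circ 472.1 52.8 23.7 ell [472.1  53.6] [44.3 46.9]
```

View pics/l6.png

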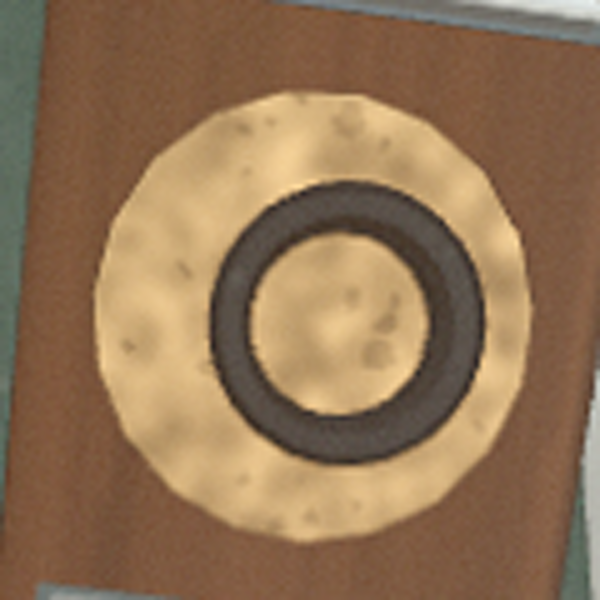

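>>> step_arm --rows '[{"dx": 0.0005,"dy": 0.0005,"dz": 0.01,"spin": 0},{"dx": 0,"dy": 0,"dz": 0.018,"spin": 0},{"dx": 0,"dy": 0,"dz": 0.02,"spin": 0},{"dx": 0,"dy": 0,"dz": 0.014,"spin": 0},{"dx": 0,"dy": 0,"dz": 0.008,"spin": 0},{"dx": 0,"dy": 0,"dz": 0.003,"spin": 0},{"dx": 0,"dy": 0,"dz": 0,"spin": 0},{"dx": 0,"dy": 0,"dz": 0,"spin": 0},{"dx": 0,"dy": 0,"dz": 0,"spin": 0}]'

```text
clock: 10.47
eef_pos: [0.4721, 0.0522, 0.0343]
orientation: [[-0.002, -1.0, 0.001], [-1.0, 0.002, 0.001], [-0.001, -0.001, -1.0]]
wrist_force: [0.7, -0.2, 0.6]
grip_width: 0.0873
```

>>> step_arm --rows '[{"dx": 0,"dy": 0,"dz": 0,"spin": 0},{"dx": 0,"dy": 0,"dz": 0,"spin": 0},{"dx": 0,"dy": 0,"dz": 0,"spin": 0},{"dx": 0,"dy": 0,"dz": 0,"spin": 0},{"dx": 0,"dy": 0,"dz": 0,"spin": 0},{"dx": 0,"dy": 0,"dz": 0,"spin": 0}]' --hand 1 --grip_force 20

```text
clock: 10.97
eef_pos: [0.4716, 0.0522, 0.0338]
orientation: [[-0.002, -1.0, 0.0], [-1.0, 0.002, 0.0], [-0.0, -0.0, -1.0]]
wrist_force: [-1.3, 0.8, 3.1]
grip_width: 0.0609
```

>>> step_arm --rows '[{"dx": 0,"dy": 0,"dz": -0.006,"spin": 0},{"dx": 0,"dy": 0,"dz": -0.014,"spin": 0},{"dx": 0,"dy": 0,"dz": -0.02,"spin": 0},{"dx": 0,"dy": 0,"dz": -0.02,"spin": 0},{"dx": 0.006,"dy": -0.01,"dz": -0.01,"spin": 0},{"dx": 0.01,"dy": -0.02,"dz": 0,"spin": 0},{"dx": 0.014,"dy": -0.027,"dz": 0,"spin": 0},{"dx": 0.014,"dy": -0.027,"dz": 0,"spin": 0},{"dx": 0.014,"dy": -0.027,"dz": 0,"spin": 0},{"dx": 0.014,"dy": -0.027,"dz": 0,"spin": 0}]'

```text
clock: 11.8
eef_pos: [0.6102, -0.021, 0.1037]
orientation: [[-0.002, -1.0, -0.0], [-1.0, 0.002, 0.0], [-0.0, 0.0, -1.0]]
wrist_force: [0.6, -0.1, -1.3]
grip_width: 0.0612
```

>>> step_arm --rows '[{"dx": 0.011,"dy": -0.021,"dz": 0,"spin": 0},{"dx": 0.007,"dy": -0.014,"dz": 0,"spin": 0},{"dx": 0.0035,"dy": -0.007,"dz": 0,"spin": 0},{"dx": 0,"dy": 0,"dz": 0,"spin": 0},{"dx": 0,"dy": 0,"dz": 0,"spin": 0},{"dx": 0,"dy": 0,"dz": 0,"spin": 0}]'

```text
clock: 12.3
eef_pos: [0.6502, -0.0414, 0.1035]
orientation: [[-0.002, -1.0, -0.001], [-1.0, 0.002, 0.0], [-0.0, 0.001, -1.0]]
wrist_force: [0.3, -1.0, -0.9]
grip_width: 0.0607
```

```bash
python3 - <<'E'
from h import *
o=readout.get_obs(); print(o["eef_pos"],o["clock"],o["grip_width"],o["wrist_force"],o["orientation"].round(4))
im,cam=shot("wrist","pics/w7.png")
E
```

```text
[ 0.65019672 -0.0414091   0.10353245] 12.3 0.06071861488993069 [ 0.27824727 -1.00881865 -0.87543141] [[-1.8e-03 -1.0e+00 -8.0e-04]
 [-1.0e+00  1.8e-03  1.0e-04]
 [-1.0e-04  8.0e-04 -1.0e+00]]
```

View pics/w7.png

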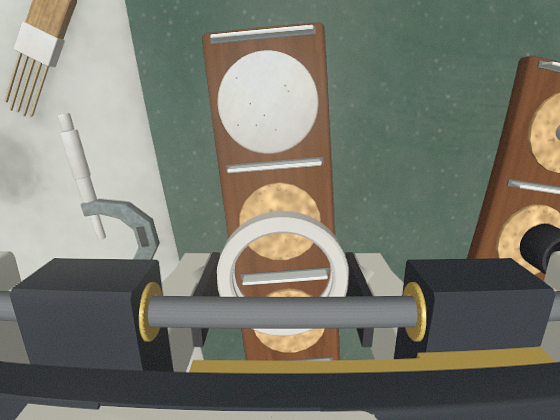

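The ring is held over pad 3 (pad arc top at about (280,183)). The block at (268,102) lies flat and covers its pad completely. I check both positions.

```bash
python3 - <<'E'
from fit import *
cam=pose("wrist"); im=cv2.imread("pics/w7.png"); hsv=cv2.cvtColor(im,cv2.COLOR_BGR2HSV); print(readout.get_obs()["eef_pos"])
c=cv2.inRange(hsv,(10,60,150),(24,255,255)); c=cv2.morphologyEx(c,cv2.MORPH_OPEN,np.ones((3,3),np.uint8))
pad=[]
for col in range(246,316,3):
    rr=np.where(c[174:222,col])[0]
    if len(rr): pad.append((col,174+rr[0]))
print("pad",arc(pad,.022,cam),arc(pad,.022,cam,27.8))
g=((hsv[:,:,1]<40)&(hsv[:,:,2]>150)); r=np.zeros_like(g); r[46:157,212:324]=1
circ(g&r,.032,cam,"block",500)
rg=[]
for col in range(232,336,4):
    rr=np.where(g[200:260,col])[0]+200; rg.append((col,rr[0]))
print("ring",arc(rg,.104,cam,30.8))
wall=g.copy(); 
# wall tops z .030
for (r0,r1) in ((24,44),(155,176)):
    m=np.zeros_like(g); m[r0:r1,205:330]=1
    for cc,s,l in blobs((g&m),60): print("wall",cc.round(1),s[4],toplane([cc],.029,cam)[0].round(4))
E
```

```text
[ 0.65027454 -0.04128373  0.10372169]
pad (array([652.05, -41.76,  27.54]), np.float64(0.26)) (array([652.07, -41.46]), np.float64(0.26))
block [267.5 101.4] 8127 circ 658.9 -120.2 30.0 ell [ 658.9 -120.2] [59.2 59.4]
ring (array([ 650.4 , -101.59]), np.float64(5.96))
wall [262.1  30.9] 430 [ 0.6616 -0.161   0.029 ]
wall [274.9 165.4] 638 [ 0.6547 -0.082   0.029 ]
```

>>> step_arm --rows '[{"dx": -0.0005,"dy": -0.0017,"dz": 0.008,"spin": 0},{"dx": 0,"dy": 0,"dz": 0.016,"spin": 0},{"dx": 0,"dy": 0,"dz": 0.018,"spin": 0},{"dx": 0,"dy": 0,"dz": 0.014,"spin": 0},{"dx": 0,"dy": 0,"dz": 0.008,"spin": 0},{"dx": 0,"dy": 0,"dz": 0.0035,"spin": 0},{"dx": 0,"dy": 0,"dz": 0.0015,"spin": 0},{"dx": 0,"dy": 0,"dz": 0.0,"spin": 0},{"dx": 0,"dy": 0,"dz": 0.0,"spin": 0},{"dx": 0,"dy": 0,"dz": 0.0,"spin": 0}]'

```text
clock: 13.18
eef_pos: [0.6535, -0.0412, 0.0355]
orientation: [[-0.002, -1.0, 0.001], [-1.0, 0.002, 0.0], [-0.0, -0.001, -1.0]]
wrist_force: [0.0, 0.1, -0.6]
grip_width: 0.0609
```

>>> step_arm --rows '[{"dx": 0,"dy": 0.001,"dz": 0.001,"spin": 0},{"dx": 0,"dy": 0,"dz": 0.001,"spin": 0},{"dx": 0,"dy": 0,"dz": 0.0,"spin": 0},{"dx": 0,"dy": 0,"dz": 0.0,"spin": 0}]'

```text
clock: 13.52
eef_pos: [0.6523, -0.0412, 0.0338]
orientation: [[-0.002, -1.0, 0.001], [-1.0, 0.002, 0.0], [-0.0, -0.001, -1.0]]
wrist_force: [-2.7, 0.6, 5.1]
grip_width: 0.0607
```

>>> step_arm --rows '[{"dx": 0,"dy": 0,"dz": 0,"spin": 0},{"dx": 0,"dy": 0,"dz": 0,"spin": 0},{"dx": 0,"dy": 0,"dz": 0,"spin": 0},{"dx": 0,"dy": 0,"dz": 0,"spin": 0},{"dx": 0,"dy": 0,"dz": -0.01,"spin": 0},{"dx": 0,"dy": 0,"dz": -0.02,"spin": 0},{"dx": 0,"dy": 0,"dz": -0.025,"spin": 0},{"dx": -0.001,"dy": 0.01,"dz": -0.02,"spin": 0},{"dx": -0.002,"dy": 0.022,"dz": -0.01,"spin": 0},{"dx": -0.0025,"dy": 0.03,"dz": 0,"spin": 0}]' --hand -1

```text
clock: 14.35
eef_pos: [0.5925, -0.0355, 0.1208]
orientation: [[-0.002, -1.0, 0.006], [-1.0, 0.002, 0.0], [-0.0, -0.006, -1.0]]
wrist_force: [-0.1, -0.0, -0.4]
grip_width: 0.088
```

>>> step_arm --rows '[{"dx": -0.0025,"dy": 0.03,"dz": 0,"spin": 0},{"dx": -0.0025,"dy": 0.03,"dz": 0,"spin": 0},{"dx": -0.0025,"dy": 0.03,"dz": 0,"spin": 0},{"dx": -0.0015,"dy": 0.02,"dz": 0,"spin": 0},{"dx": -0.001,"dy": 0.012,"dz": 0,"spin": 0},{"dx": 0,"dy": 0.005,"dz": 0,"spin": 0},{"dx": 0,"dy": 0,"dz": 0,"spin": 0},{"dx": 0,"dy": 0,"dz": 0,"spin": 0},{"dx": 0,"dy": 0,"dz": 0,"spin": 0}]'

```text
clock: 15.1
eef_pos: [0.4643, -0.0252, 0.1177]
orientation: [[-0.002, -1.0, 0.001], [-1.0, 0.002, -0.0], [0.0, -0.001, -1.0]]
wrist_force: [-0.4, 0.1, 0.2]
grip_width: 0.0877
```

```bash
python3 - <<'E'
from fit import *
o=readout.get_obs(); print(o["eef_pos"],o["clock"],o["grip_width"],o["wrist_force"],o["orientation"].round(4))
im,cam=shot("wrist","pics/w8.png"); hsv=cv2.cvtColor(im,cv2.COLOR_BGR2HSV)
g=(hsv[:,:,1]<60)&(hsv[:,:,2]>140); r=np.zeros_like(g); r[60:150,240:360]=1
circ(g&r,.052,cam,"pin?",40)
d=((hsv[:,:,2]<100)&(hsv[:,:,1]<110)); r=np.zeros_like(d); r[170:275,230:345]=1
circ(d&r,.048,cam,"loupe",100)
c=cv2.inRange(hsv,(8,60,150),(24,255,255)); c[255:]=0
circ(c>0,.022,cam,"cork",300)
E
```

```text
[ 0.46428584 -0.02524706  0.11770694] 15.1 0.08769338599619055 [-0.39354317  0.11362995  0.23192429] [[-2.e-03 -1.e+00  6.e-04]
 [-1.e+00  2.e-03 -1.e-04]
 [ 1.e-04 -6.e-04 -1.e+00]]
pin? [353.3 114.5] 968 circ 423.3 -102.6 25.6 ell [422.9 -86.3] [ 8.4 72.2]
pin? [289.1  99.6] 354 circ 460.1 -106.0 6.0 ell [ 460.1 -105.9] [11.5 11.7]
loupe [284.1 223. ] 1507 circ 462.8 -29.3 17.7 ell [463.  -29.2] [30.  35.3]
cork [294.   99.8] 5358 circ 456.5 -105.4 28.0 ell [ 456.5 -105.4] [54.8 55.1]
cork [ 25.7 197.7] 2181 circ 654.8 -40.3 23.4 ell [656.7 -39.7] [38.9 45.3]
cork [275.1 206.2] 2443 circ 466.3 -26.2 28.1 ell [466.2 -26. ] [51.5 53.5]
cork [284.1 220.8] 418 circ 463.0 -22.4 10.2 ell [462.9 -21.9] [13.7 19.9]
```

View pics/w8.png

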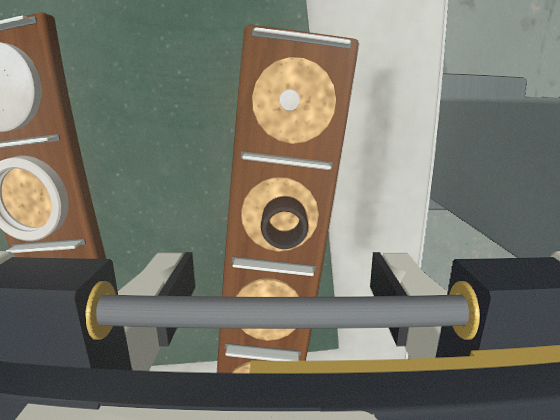

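>>> step_arm --rows '[{"dx": 0.0006,"dy": 0.0012,"dz": 0.01,"spin": 0},{"dx": 0,"dy": 0,"dz": 0.02,"spin": 0},{"dx": 0,"dy": 0,"dz": 0.022,"spin": 0},{"dx": 0,"dy": 0,"dz": 0.016,"spin": 0},{"dx": 0,"dy": 0,"dz": 0.009,"spin": 0},{"dx": 0,"dy": 0,"dz": 0.003,"spin": 0},{"dx": 0,"dy": 0,"dz": 0,"spin": 0},{"dx": 0,"dy": 0,"dz": 0,"spin": 0},{"dx": 0,"dy": 0,"dz": 0,"spin": 0}]'

```text
clock: 15.9
eef_pos: [0.4626, -0.0258, 0.0384]
orientation: [[-0.002, -1.0, 0.001], [-1.0, 0.002, 0.0], [-0.0, -0.001, -1.0]]
wrist_force: [0.6, 0.4, 0.9]
grip_width: 0.0875
```

>>> step_arm --rows '[{"dx": 0,"dy": 0,"dz": 0,"spin": 0},{"dx": 0,"dy": 0,"dz": 0,"spin": 0},{"dx": 0,"dy": 0,"dz": 0,"spin": 0},{"dx": 0,"dy": 0,"dz": 0,"spin": 0},{"dx": 0,"dy": 0,"dz": 0,"spin": 0},{"dx": 0,"dy": 0,"dz": 0,"spin": 0},{"dx": 0,"dy": 0,"dz": 0,"spin": 0},{"dx": 0,"dy": 0,"dz": 0,"spin": 0},{"dx": 0,"dy": 0,"dz": 0,"spin": 0}]' --hand 1 --grip_force 8

```text
clock: 16.65
eef_pos: [0.4618, -0.026, 0.0375]
orientation: [[-0.002, -1.0, -0.0], [-1.0, 0.002, -0.0], [0.0, 0.0, -1.0]]
wrist_force: [0.4, 0.0, 0.0]
grip_width: 0.0332
```

>>> step_arm --rows '[{"dx": 0,"dy": 0,"dz": 0,"spin": 0},{"dx": 0,"dy": 0,"dz": 0,"spin": 0},{"dx": 0,"dy": 0,"dz": 0,"spin": 0}]'

```text
clock: 16.9
eef_pos: [0.4618, -0.026, 0.0375]
orientation: [[-0.002, -1.0, -0.0], [-1.0, 0.002, -0.0], [0.0, 0.0, -1.0]]
wrist_force: [-0.6, 0.7, -0.2]
grip_width: 0.0315
```

>>> step_arm --rows '[{"dx": 0,"dy": 0,"dz": -0.006,"spin": 0},{"dx": 0,"dy": 0,"dz": -0.014,"spin": 0},{"dx": 0,"dy": 0,"dz": -0.02,"spin": 0},{"dx": 0,"dy": 0,"dz": -0.02,"spin": 0},{"dx": -0.004,"dy": -0.01,"dz": -0.01,"spin": 0},{"dx": -0.007,"dy": -0.02,"dz": 0,"spin": 0},{"dx": -0.01,"dy": -0.028,"dz": 0,"spin": 0},{"dx": -0.01,"dy": -0.028,"dz": 0,"spin": 0},{"dx": -0.01,"dy": -0.028,"dz": 0,"spin": 0},{"dx": -0.01,"dy": -0.027,"dz": 0,"spin": 0}]'

```text
clock: 17.73
eef_pos: [0.6042, 0.0251, 0.1081]
orientation: [[-0.002, -1.0, 0.0], [-1.0, 0.002, 0.0], [-0.0, -0.0, -1.0]]
wrist_force: [0.6, -0.1, 0.8]
grip_width: 0.0318
```

>>> step_arm --rows '[{"dx": -0.007,"dy": -0.021,"dz": 0,"spin": 0},{"dx": -0.004,"dy": -0.014,"dz": 0,"spin": 0},{"dx": -0.002,"dy": -0.007,"dz": 0,"spin": 0},{"dx": 0,"dy": 0,"dz": 0,"spin": 0},{"dx": 0,"dy": 0,"dz": 0,"spin": 0},{"dx": 0,"dy": 0,"dz": 0,"spin": 0}]'

```text
clock: 18.23
eef_pos: [0.6438, 0.0372, 0.1076]
orientation: [[-0.002, -1.0, -0.001], [-1.0, 0.002, 0.0], [-0.0, 0.001, -1.0]]
wrist_force: [-0.1, 0.0, -0.4]
grip_width: 0.0317
```

```bash
python3 - <<'E'
from fit import *
o=readout.get_obs(); print(o["eef_pos"],o["clock"],o["grip_width"],o["wrist_force"],o["orientation"].round(4))
im,cam=shot("wrist","pics/w9.png"); hsv=cv2.cvtColor(im,cv2.COLOR_BGR2HSV)
c=cv2.inRange(hsv,(10,60,150),(24,255,255)); c=cv2.morphologyEx(c,cv2.MORPH_OPEN,np.ones((3,3),np.uint8))
pad=[]
for col in range(246,316,3):
    rr=np.where(c[174:222,col])[0]
    if len(rr): pad.append((col,174+rr[0]))
print("pad",arc(pad,.022,cam),arc(pad,.022,cam,27.8))
g=((hsv[:,:,1]<40)&(hsv[:,:,2]>150)); r=np.zeros_like(g); r[46:157,212:324]=1
circ(g&r,.034,cam,"ring",500)
E
```

```text
[0.64378225 0.03724663 0.10763871] 18.2333 0.0317061793751546 [-0.14408828  0.04225508 -0.44550524] [[-2.3e-03 -1.0e+00 -7.0e-04]
 [-1.0e+00  2.3e-03  0.0e+00]
 [-0.0e+00  7.0e-04 -1.0e+00]]
pad (array([645.26,  37.79,  27.62]), np.float64(0.21)) (array([645.27,  38.  ]), np.float64(0.22))
ring [266.9 101.2] 3887 circ 652.2 -41.2 30.9 ell [652.2 -41.2] [61.  61.1]
```

View pics/w9.png

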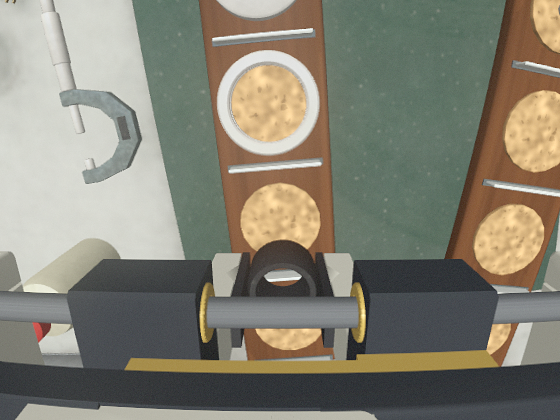

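>>> step_arm --rows '[{"dx": -0.0008,"dy": -0.0002,"dz": 0.008,"spin": 0},{"dx": 0,"dy": 0,"dz": 0.016,"spin": 0},{"dx": 0,"dy": 0,"dz": 0.018,"spin": 0},{"dx": 0,"dy": 0,"dz": 0.014,"spin": 0},{"dx": 0,"dy": 0,"dz": 0.008,"spin": 0},{"dx": 0,"dy": 0,"dz": 0.0035,"spin": 0},{"dx": 0,"dy": 0,"dz": 0.0015,"spin": 0},{"dx": 0,"dy": 0,"dz": 0.0,"spin": 0},{"dx": 0,"dy": 0,"dz": 0.0,"spin": 0},{"dx": 0,"dy": 0,"dz": 0.0,"spin": 0}]'

```text
clock: 19.12
eef_pos: [0.6456, 0.0386, 0.0395]
orientation: [[-0.002, -1.0, 0.001], [-1.0, 0.002, 0.0], [-0.0, -0.001, -1.0]]
wrist_force: [0.4, 0.5, -0.0]
grip_width: 0.0309
```

>>> step_arm --rows '[{"dx": 0.0003,"dy": 0,"dz": 0.001,"spin": 0},{"dx": 0,"dy": 0,"dz": 0.001,"spin": 0},{"dx": 0,"dy": 0,"dz": 0.0,"spin": 0},{"dx": 0,"dy": 0,"dz": 0.0,"spin": 0}]'

```text
clock: 19.45
eef_pos: [0.6455, 0.0382, 0.0374]
orientation: [[-0.002, -1.0, 0.001], [-1.0, 0.002, 0.0], [-0.0, -0.001, -1.0]]
wrist_force: [-1.7, 0.3, 5.5]
grip_width: 0.0311
```

>>> step_arm --rows '[{"dx": 0,"dy": 0,"dz": 0,"spin": 0},{"dx": 0,"dy": 0,"dz": 0,"spin": 0},{"dx": 0,"dy": 0,"dz": 0,"spin": 0},{"dx": 0,"dy": 0,"dz": 0,"spin": 0},{"dx": 0,"dy": 0,"dz": -0.01,"spin": 0},{"dx": 0,"dy": 0,"dz": -0.02,"spin": 0},{"dx": 0,"dy": 0,"dz": -0.025,"spin": 0},{"dx": 0.008,"dy": 0.01,"dz": -0.02,"spin": 0},{"dx": 0.017,"dy": 0.022,"dz": -0.005,"spin": 0},{"dx": 0.024,"dy": 0.03,"dz": 0,"spin": 0}]' --hand -1

```text
clock: 20.28
eef_pos: [0.5853, -0.0099, 0.1192]
orientation: [[-0.0, -1.0, 0.005], [-1.0, 0.0, 0.001], [-0.001, -0.005, -1.0]]
wrist_force: [0.9, -1.0, -0.3]
grip_width: 0.0868
```

>>> step_arm --rows '[{"dx": 0.024,"dy": 0.03,"dz": 0,"spin": 0},{"dx": 0.024,"dy": 0.03,"dz": 0,"spin": 0},{"dx": 0.022,"dy": 0.028,"dz": 0,"spin": 0},{"dx": 0.014,"dy": 0.019,"dz": 0,"spin": 0},{"dx": 0.008,"dy": 0.011,"dz": 0,"spin": 0},{"dx": 0.003,"dy": 0.005,"dz": 0,"spin": 0},{"dx": 0,"dy": 0,"dz": 0,"spin": 0},{"dx": 0,"dy": 0,"dz": 0,"spin": 0},{"dx": 0,"dy": 0,"dz": 0,"spin": 0}]'

```text
clock: 21.03
eef_pos: [0.4612, -0.1049, 0.1167]
orientation: [[-0.001, -1.0, 0.001], [-1.0, 0.001, -0.0], [0.0, -0.001, -1.0]]
wrist_force: [0.2, 0.9, 0.2]
grip_width: 0.0876
```

```bash
python3 - <<'E'
from fit import *
o=readout.get_obs(); print(o["eef_pos"],o["clock"],o["grip_width"],o["wrist_force"],o["orientation"].round(4))
im,cam=shot("wrist","pics/w10.png"); hsv=cv2.cvtColor(im,cv2.COLOR_BGR2HSV)
g=(hsv[:,:,1]<60)&(hsv[:,:,2]>140); r=np.zeros_like(g); r[185:270,245:330]=1
circ(g&r,.052,cam,"pin?",40)
E
```

```text
[ 0.46116106 -0.10492152  0.11672021] 21.0333 0.08758852165684027 [0.17325511 0.8946619  0.21447683] [[-1.2e-03 -1.0e+00  7.0e-04]
 [-1.0e+00  1.2e-03 -1.0e-04]
 [ 1.0e-04 -7.0e-04 -1.0e+00]]
pin? [283.5 224.3] 452 circ 460.3 -110.2 9.9 ell [ 460.3 -109.5] [11.3 20.3]
pin? [274.  265.8] 470 circ 461.9 -81.4 23.9 ell [477.6 -81.6] [ 5.5 69.4]
```

View pics/w10.png

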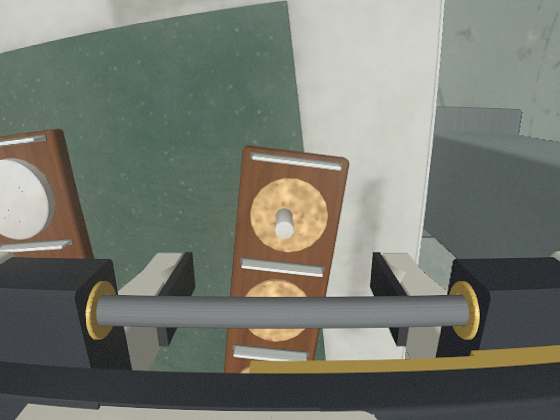

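>>> step_arm --rows '[{"dx": 0.0011,"dy": 0.0008,"dz": 0.01,"spin": 0},{"dx": 0,"dy": 0,"dz": 0.02,"spin": 0},{"dx": 0,"dy": 0,"dz": 0.02,"spin": 0},{"dx": 0,"dy": 0,"dz": 0.015,"spin": 0},{"dx": 0,"dy": 0,"dz": 0.009,"spin": 0},{"dx": 0,"dy": 0,"dz": 0.003,"spin": 0},{"dx": 0,"dy": 0,"dz": 0,"spin": 0},{"dx": 0,"dy": 0,"dz": 0,"spin": 0},{"dx": 0,"dy": 0,"dz": 0,"spin": 0}]'

```text
clock: 21.83
eef_pos: [0.4598, -0.1065, 0.0403]
orientation: [[-0.002, -1.0, 0.001], [-1.0, 0.002, 0.0], [-0.0, -0.001, -1.0]]
wrist_force: [-0.1, -0.1, 0.5]
grip_width: 0.0875
```

>>> step_arm --rows '[{"dx": 0,"dy": 0,"dz": 0,"spin": 0},{"dx": 0,"dy": 0,"dz": 0,"spin": 0},{"dx": 0,"dy": 0,"dz": 0,"spin": 0},{"dx": 0,"dy": 0,"dz": 0,"spin": 0},{"dx": 0,"dy": 0,"dz": 0,"spin": 0},{"dx": 0,"dy": 0,"dz": 0,"spin": 0},{"dx": 0,"dy": 0,"dz": 0,"spin": 0},{"dx": 0,"dy": 0,"dz": 0,"spin": 0},{"dx": 0,"dy": 0,"dz": 0,"spin": 0},{"dx": 0,"dy": 0,"dz": 0,"spin": 0}]' --hand 1 --grip_force 10

```text
clock: 22.67
eef_pos: [0.459, -0.1066, 0.0396]
orientation: [[-0.002, -1.0, -0.0], [-1.0, 0.002, 0.0], [-0.0, 0.0, -1.0]]
wrist_force: [0.1, -0.2, -0.3]
grip_width: 0.0265
```

>>> step_arm --rows '[{"dx": 0,"dy": 0,"dz": 0,"spin": 0},{"dx": 0,"dy": 0,"dz": 0,"spin": 0},{"dx": 0,"dy": 0,"dz": 0,"spin": 0},{"dx": 0,"dy": 0,"dz": 0,"spin": 0}]'

```text
clock: 23.0
eef_pos: [0.4591, -0.1066, 0.0396]
orientation: [[-0.002, -1.0, 0.0], [-1.0, 0.002, -0.0], [0.0, -0.0, -1.0]]
wrist_force: [-0.4, -0.7, -0.4]
grip_width: 0.0116
```

>>> step_arm --rows '[{"dx": 0,"dy": 0,"dz": -0.004,"spin": 0},{"dx": 0,"dy": 0,"dz": -0.012,"spin": 0},{"dx": 0,"dy": 0,"dz": -0.02,"spin": 0},{"dx": 0,"dy": 0,"dz": -0.022,"spin": 0},{"dx": -0.01,"dy": -0.008,"dz": -0.012,"spin": 0},{"dx": -0.02,"dy": -0.016,"dz": 0,"spin": 0},{"dx": -0.03,"dy": -0.024,"dz": 0,"spin": 0},{"dx": -0.03,"dy": -0.024,"dz": 0,"spin": 0},{"dx": -0.03,"dy": -0.024,"dz": 0,"spin": 0},{"dx": -0.03,"dy": -0.024,"dz": 0,"spin": 0}]'

```text
clock: 23.83
eef_pos: [0.5802, 0.0447, 0.1101]
orientation: [[-0.002, -1.0, 0.0], [-1.0, 0.002, 0.0], [-0.0, -0.0, -1.0]]
wrist_force: [1.1, -0.1, 0.5]
grip_width: 0.0115
```

>>> step_arm --rows '[{"dx": -0.03,"dy": -0.024,"dz": 0,"spin": 0},{"dx": -0.022,"dy": -0.018,"dz": 0,"spin": 0},{"dx": -0.014,"dy": -0.011,"dz": 0,"spin": 0},{"dx": -0.0075,"dy": -0.006,"dz": 0,"spin": 0},{"dx": 0,"dy": 0,"dz": 0,"spin": 0},{"dx": 0,"dy": 0,"dz": 0,"spin": 0},{"dx": 0,"dy": 0,"dz": 0,"spin": 0}]'

```text
clock: 24.42
eef_pos: [0.6376, 0.1157, 0.1096]
orientation: [[-0.003, -1.0, -0.001], [-1.0, 0.003, -0.0], [0.0, 0.001, -1.0]]
wrist_force: [-0.1, -0.4, -0.3]
grip_width: 0.0113
```

```bash
python3 - <<'E'
from fit import *
o=readout.get_obs(); print(o["eef_pos"],o["clock"],o["grip_width"],o["wrist_force"],o["orientation"].round(4))
im,cam=shot("wrist","pics/w11.png"); hsv=cv2.cvtColor(im,cv2.COLOR_BGR2HSV)
c=cv2.inRange(hsv,(10,60,150),(24,255,255)); c=cv2.morphologyEx(c,cv2.MORPH_OPEN,np.ones((3,3),np.uint8))
pad=[]
for col in range(246,316,3):
    rr=np.where(c[174:222,col])[0]
    if len(rr): pad.append((col,174+rr[0]))
print("pad",arc(pad,.022,cam),arc(pad,.022,cam,27.8))
d=((hsv[:,:,2]<100)&(hsv[:,:,1]<110)); r=np.zeros_like(d); r[60:150,230:325]=1
circ(d&r,.048,cam,"loupe",100)
r=np.zeros_like(c); r[50:150,210:330]=1
circ((c>0)&(r>0),.022,cam,"loupepad",100)
E
```

```text
[0.63761513 0.11565282 0.10955389] 24.4167 0.011348049764001363 [-0.07542325 -0.37398204 -0.27210441] [[-2.6e-03 -1.0e+00 -8.0e-04]
 [-1.0e+00  2.6e-03 -2.0e-04]
 [ 2.0e-04  8.0e-04 -1.0e+00]]
pad (array([638.64, 117.3 ,  27.45]), np.float64(0.2)) (array([638.64, 117.71]), np.float64(0.21))
loupe [259.  118.9] 221 circ 647.7 42.6 11.3 ell [645.4  40.2] [19.4 23. ]
loupepad [271.  103.1] 3705 circ 645.2 38.2 28.1 ell [645.2  38.2] [55.1 55.3]
loupepad [269.6 105.6] 975 circ 645.3 38.6 11.2 ell [645.3  38.6] [21.5 21.9]
```

View pics/w11.png

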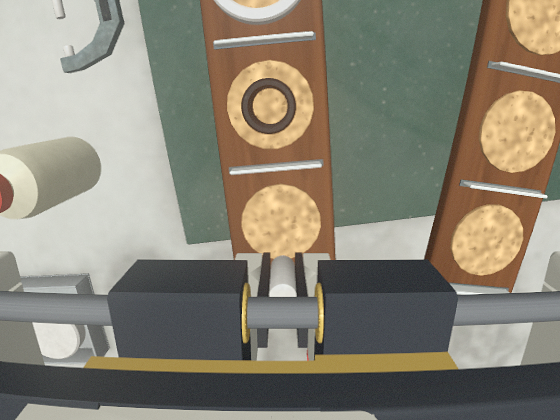

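>>> step_arm --rows '[{"dx": -0.0012,"dy": 0.0002,"dz": 0.008,"spin": 0},{"dx": 0,"dy": 0,"dz": 0.016,"spin": 0},{"dx": 0,"dy": 0,"dz": 0.018,"spin": 0},{"dx": 0,"dy": 0,"dz": 0.014,"spin": 0},{"dx": 0,"dy": 0,"dz": 0.008,"spin": 0},{"dx": 0,"dy": 0,"dz": 0.0035,"spin": 0},{"dx": 0,"dy": 0,"dz": 0.0015,"spin": 0},{"dx": 0,"dy": 0,"dz": 0.0,"spin": 0},{"dx": 0,"dy": 0,"dz": 0.0,"spin": 0},{"dx": 0,"dy": 0,"dz": 0.0,"spin": 0}]'

```text
clock: 25.3
eef_pos: [0.6388, 0.1179, 0.0415]
orientation: [[-0.002, -1.0, 0.001], [-1.0, 0.002, 0.001], [-0.001, -0.001, -1.0]]
wrist_force: [-0.8, -1.0, 0.1]
grip_width: 0.0113
```

>>> step_arm --rows '[{"dx": 0.0008,"dy": 0,"dz": 0.001,"spin": 0},{"dx": 0,"dy": 0,"dz": 0.0007,"spin": 0},{"dx": 0,"dy": 0,"dz": 0.0,"spin": 0},{"dx": 0,"dy": 0,"dz": 0.0,"spin": 0}]'

```text
clock: 25.63
eef_pos: [0.6386, 0.117, 0.0396]
orientation: [[-0.002, -1.0, 0.001], [-1.0, 0.002, 0.0], [-0.0, -0.001, -1.0]]
wrist_force: [-0.4, -0.9, 5.3]
grip_width: 0.0117
```

>>> step_arm --rows '[{"dx": 0,"dy": 0,"dz": 0,"spin": 0},{"dx": 0,"dy": 0,"dz": 0,"spin": 0},{"dx": 0,"dy": 0,"dz": 0,"spin": 0},{"dx": 0,"dy": 0,"dz": 0,"spin": 0},{"dx": 0,"dy": 0,"dz": 0,"spin": 0},{"dx": 0,"dy": 0,"dz": 0,"spin": 0},{"dx": 0,"dy": 0,"dz": -0.01,"spin": 0},{"dx": 0,"dy": 0,"dz": -0.02,"spin": 0},{"dx": 0,"dy": 0,"dz": -0.03,"spin": 0},{"dx": 0,"dy": 0,"dz": -0.035,"spin": 0}]' --hand -1

```text
clock: 26.47
eef_pos: [0.6371, 0.1165, 0.1339]
orientation: [[-0.002, -1.0, -0.003], [-1.0, 0.002, -0.001], [0.001, 0.003, -1.0]]
wrist_force: [0.5, -0.2, -0.2]
grip_width: 0.0726
```

>>> step_arm --rows '[{"dx": -0.004,"dy": 0.004,"dz": -0.03,"spin": 0},{"dx": -0.004,"dy": 0.004,"dz": -0.03,"spin": 0},{"dx": -0.004,"dy": 0.004,"dz": -0.03,"spin": 0},{"dx": -0.004,"dy": 0.004,"dz": -0.03,"spin": 0},{"dx": -0.004,"dy": 0.004,"dz": -0.02,"spin": 0},{"dx": 0,"dy": 0,"dz": -0.01,"spin": 0},{"dx": 0,"dy": 0,"dz": 0,"spin": 0},{"dx": 0,"dy": 0,"dz": 0,"spin": 0},{"dx": 0,"dy": 0,"dz": 0,"spin": 0},{"dx": 0,"dy": 0,"dz": 0,"spin": 0}]'

```text
clock: 27.3
eef_pos: [0.6178, 0.1365, 0.282]
orientation: [[-0.002, -1.0, -0.003], [-1.0, 0.002, -0.001], [0.001, 0.003, -1.0]]
wrist_force: [0.4, -0.5, -0.2]
grip_width: 0.0873
```

```bash
python3 - <<'E'
from fit import *
o=readout.get_obs(); print(o["eef_pos"],o["clock"],o["grip_width"],o["wrist_force"])
im,cam=shot("wrist","pics/w12.png"); shot("scene","pics/s12.png")
hsv=cv2.cvtColor(im,cv2.COLOR_BGR2HSV)
c=cv2.inRange(hsv,(8,60,150),(24,255,255)); c[250:]=0
circ(c>0,.022,cam,"cork",150)
q=project([[.70,-.17,.02],[.62,-.17,.02],[.59,.16,.02],[.675,.16,.02]],cam).astype(np.int32)
roi=np.zeros(im.shape[:2],np.uint8); cv2.fillConvexPoly(roi,cv2.convexHull(q),1); roi[250:]=0
g=(hsv[:,:,1]<60)&(hsv[:,:,2]>150)&(roi>0)
circ(g,.033,cam,"grey@33",40); circ(g,.052,cam,"grey@52",40)
E
```

```text
[0.61776982 0.13653782 0.28201633] 27.3 0.08733057436557183 [ 0.40708728 -0.52637832 -0.17154935]
cork [247.7  12.2] 1086 circ 652.5 -41.9 23.6 ell [652.9 -36.4] [30.1 49.7]
cork [421.4  24.8] 2081 circ 466.5 -26.1 27.9 ell [466.3 -26. ] [53.5 54.8]
cork [ 7.3 87.3] 203 circ 936.6 30.4 35.6 ell [937.4  31.3] [ 4.2 78.3]
cork [256.9  84.4] 1271 circ 645.2 38.1 27.8 ell [645.3  38. ] [54.  54.6]
cork [255.6  84.5] 300 circ 646.0 37.9 10.9 ell [645.9  38. ] [19.2 21. ]
cork [407.7  99.3] 1927 circ 476.2 53.2 28.0 ell [476.1  53.1] [54.2 54.6]
cork [263.5 156.1] 1690 circ 638.5 117.6 27.9 ell [638.5 117.6] [54.5 54.6]
cork [ 27.2 157.7] 151 circ 925.3 114.5 26.9 ell [925.5 115.4] [ 4.3 63.9]
cork [393.8 169.1] 1707 circ 485.9 132.4 28.0 ell [485.9 132.5] [54.3 54.8]
grey@33 [246.8  19.7] 666 circ 652.1 -40.0 30.7 ell [652.2 -38.2] [49.5 56.2]
grey@33 [262.  160.2] 110 circ 639.6 119.6 6.9 ell [639.6 119.8] [11.6 13.3]
grey@33 [300.9 177. ] 141 circ 595.6 139.4 16.6 ell [595.7 139.3] [ 5.  46.2]
grey@52 [246.8  19.7] 666 circ 650.4 -35.3 29.3 ell [650.6 -33.6] [47.2 53.5]
grey@52 [262.  160.2] 110 circ 638.6 116.7 6.5 ell [638.6 116.8] [11.  12.7]
grey@52 [300.9 177. ] 141 circ 596.7 135.4 15.8 ell [596.8 135.4] [ 4.8 44. ]
```

View pics/w12.png

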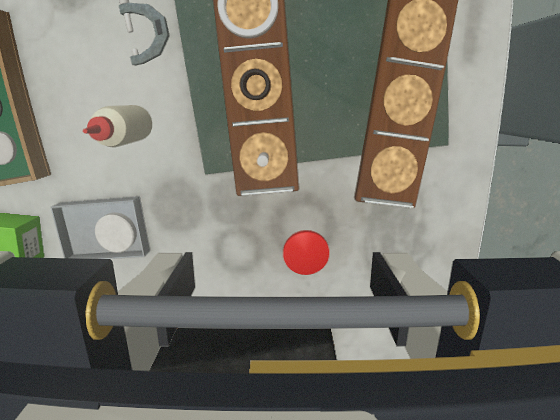

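View pics/s12.png

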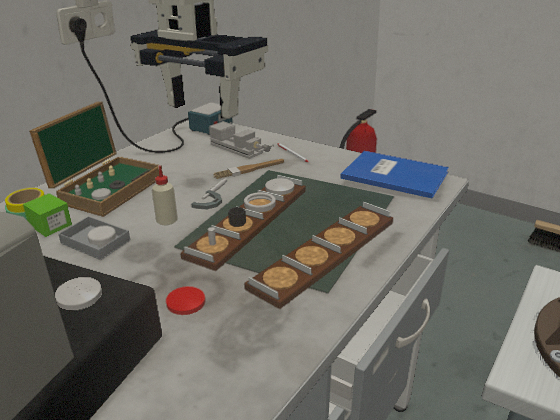

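All four pieces stand in the far rack: pin (212,237), loupe (237,216), ring (260,201) and block (281,185) in the scene picture. The near rack is empty, the red disc is where it was, and the gripper is clear. I'm handing in.

```bash
python3 -c "
from cell import robot
print(robot.finish_job())"
```

```text
the job is handed in; nothing more can be done
None
```

All four pieces are in the empty rack in reverse order: block at the right end, then ring, loupe and pin at the left end. I handed the job in at about 27 s on the clock, well inside the 88 s limit, with the gripper open and clear of everything. I did not touch the red look-alike or the other discs.

My last camera checks put each piece this far from the centre of its pad:

| Piece | Offset from pad centre | Seen from |
|---|---|---|
| Block | about 1.2 mm along the rack | close wrist view just after placing |
| Ring | under 0.5 mm | close wrist view just after placing |
| Loupe | about 0.5 mm | close wrist view just after placing |
| Pin | about 0.8 mm at its top, upright | last high wrist view |

- **Block check:** the block covers its own pad, so its offset is against the pad position I measured before placing it. In the last wrist view the block was out of frame and the ring cut off, so for these two the only final check was by eye in the scene picture. They look in place there.
- **Forces:** the piece touched down at about 5 N each time, and no check failed.
- **Disagreement:** the wrist and scene cameras differed by about 2 mm along the rack, within the stated calibration. I used the wrist camera for both picking and placing, so most of that difference should cancel out.

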